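# Fit out and close three small control boxes

### The arm

A 7-joint arm with a two-finger parallel gripper is mounted at the origin on a cart in front of the work surface, level with it; the furniture and walls round the work are solid. World frame = base frame: x ahead of the robot, y to its left, z up, the work surface at z = 0. Lengths are in m, angles in degrees, forces in N, time in s.
With the tool pointing down it reaches from about 0.425 to 0.875 m from the base axis. Payload 4.7 kg.
Tool frame: the origin (TCP) lies on the centre line of the jaws, within the pads' length; the fingertips stand 14 mm ahead of it and the grasp point (between the pads) lies 5 mm behind it; z points along the fingers, y is the line along which they close (so a half turn about z gives the same grasp; the last joint's range is limited). The gripper opens to 87 mm and grips with 3 to 60 N. Pads are 19 mm wide; open, the fingers measure 117 mm over their backs; the gripper's body (75 mm by 190 mm) begins 51 mm behind the grasp point.
Start: joints at [66.068, 18.392, -4.016, 83.108, 1.295, 78.541, -3.26], TCP at [0.272, -0.59, 0.237] pointing down, gripper open.
Joint ranges: [-163.93, 163.93], [-17.29, 119.83], [-79.2, 71.16], [3.27, 140.29], [-89.18, 269.18], [5.43, 117.66], [-154.24, 154.24]. Speed limits (degrees/s): [147.25, 147.25, 180, 180, 180, 180, 180].

### API

Orientations are given as [roll, pitch, yaw] about the fixed x, y, z axes, in that order (R = Rz(yaw) Ry(pitch) Rx(roll)).
In Python, from cell import env gives the robot as it stands.
- The arm moves only by the tool jog_arm, never from a script. Its argument "motion" is a list that holds one entry, the list of rows, each a list of 7 numbers: the shift along the tool's x, y, z in units of 0.1 m (1.0 is 0.1 m), then the turn, a rotation vector about the tool's x, y, z in units of 180 degrees (1.0 is 180 degrees), then the closure, from 0 (fully open) to 1 (shut). A call has 1 to 5 rows; each row is the pose to reach, as a shift and turn from the pose commanded when the call began, along the tool's axes at that moment, turning the shorter way round; what a row does not reach only later rows make up. A row lasts 1/10 s, in which the tool goes at most 50 mm and 8.59 degrees, less where a joint would pass 70% of its speed; a pose out of reach is approached as far as the arm can. A call with a number of a shift or a turn outside -1 to 1 is refused whole. A call with a gripper value outside its range is refused whole. The fingers move at their own pace and stop on an object; "grip_force" is the grip in N (left out, the last holds). Time passes only in rows, so rows that repeat a pose let the fingers close. It gives the time, the measured TCP pose, the force, the opening and the grip force at its end, in the units of the state.
- env.get_obs(): the state, without advancing time (a new reading comes with each control period).
- env.read_camera(name): name is "scene" or "top"; returns (picture, depth): 420x560x3 uint8, red, green, blue; 420x560 float32, m along the optical axis (not along the pixel's ray), 0 where there is no reading.
- env.camera_info(name): a dict with "camera_matrix" (3x3 intrinsics, pixels), "k1" (the pictures are not rectified: a ray, as slopes to the right and down, at radius r is drawn at 1 + k1 r^2 times it, then the intrinsics apply), "origin" and "orientation" of the camera in the world. Camera axes: x right, y down, z forward; pixel columns grow to the right and rows downward; lengths in m; the calibration is good to about 2 mm. A picture is of the moment at which its call begins. camera_info takes no time and is no camera call.
- env.sign_off(): hands the job in; it is judged then, once.
The state is a dict: "time_s": time; "qpos": joint angles; "joint_velocities": joint speeds; "effort": joint torques, N m; "tool_pos": TCP position; "tool_rot": TCP orientation; "force": force on the tool from outside, world axes, zero at the start; "wrist_torque": the same for the moment, N m; "grip_width": finger opening in m; "grasp_force": force on a finger pad.
Only numpy, scipy, OpenCV 4.12 (cv2) and the standard library are available. Lean on these libraries where they do the work, as an engineer would, in place of code of your own. Each camera call takes 0.05 s, during which the arm holds its last target. There are 200 camera calls.

### The job

Finish the three small control boxes: stand the loose terminal block on the rail of the small base and the contactor on the rail of the large base, each upright between the corner lugs, then close every base, the long one too, with the cover that matches it, pushed over the lugs so that its rim sits down flat on the base plate. Leave the wire spool and the tape roll where they are.

Things in the scene. Friction and masses are not known exactly. Their poses are not given: they have to be found in the camera images.
- small_base: Smallest open box base: fixed dark grey plate 79 x 69 mm (x, y), 4 mm thick, 13 mm screw ear in the middle of each y side. Origin: centre of underside, on the bench. Four corner lugs rise to 16 mm above the bench, 57 x 47 mm over their outsides, 52 x 42 mm free between them. Empty; the part stands on a steel rail 35 mm wide (along y), top 9 mm above the bench.
- large_base: Widest open box base: fixed dark grey plate 105 x 85 mm (x, y), 4 mm thick, 13 mm screw ear in the middle of each y side. Origin: centre of underside, on the bench. Four corner lugs rise to 16 mm above the bench, 83 x 63 mm over their outsides, 78 x 58 mm free between them. Empty; the part stands on a steel rail 35 mm wide (along y), top 9 mm above the bench.
- long_base: Long box base, already filled with a fixed row of three grey terminal blocks (46 x 102 mm, top 45 mm above the bench): fixed dark grey plate 73 x 131 mm (x, y), 4 mm thick, 13 mm screw ear in the middle of each x side. Origin: centre of underside, on the bench. Four corner lugs rise to 16 mm above the bench, 51 x 109 mm over their outsides. Needs only its cover.
- terminal_block: Loose grey block of five terminals with round screws, upright, 46 mm (x; 44 at the lugs) by 34 mm (y), 36 mm high, 45 g. Origin: in its underside; body from -18 to +16 mm in y. Grasp across y. Goes on the small base's rail between the lugs, x along the base's x (either way round; 4 mm play), fingertips kept above the lugs.
- contactor: Loose black contactor, upright, 160 g. Origin: centre of underside. Lower body 70 mm (x) by 50 mm (y), 32 mm high; narrower top block 36 x 46 mm, up to 47 mm. Grasp the top block across its 46 mm (y). Goes on the large base's rail between the lugs, x along the base's x (either way round; 4 mm play), fingertips kept above the lugs.
- small_cover: Smallest loose light grey cover: plain box, 69 mm (x) by 59 mm (y), 48.5 mm high, 2 mm walls, 70 g, four vent slots on top. Open side down. Origin: centre of lower rim. Grasp across y. Seated: rim on the small base's plate, 4 mm above the bench, x along the base's x, either way round, 4 mm play about the lugs.
- large_cover: Largest light grey cover: 95 mm (x) by 75 mm (y), 2 mm walls, 90 g; shoulders at 43.5 mm, between them a raised nose 57 mm (x) by 75 mm (y) to 60 mm, slots on top. Open side down. Origin: centre of lower rim. Grasp the nose across x, tips above the shoulders. Seated: rim on the large base's plate, 4 mm above the bench, x along the base's x, either way round, 4 mm play about the lugs.
- long_cover: Long light grey cover: plain box, 63 mm (x) by 121 mm (y), 48.5 mm high, 2 mm walls, 70 g, pale blank label on top. Open side down. Origin: centre of lower rim. Grasp across x. Seated: rim on the long base's plate, 4 mm above the bench, x along the base's x, either way round, 4 mm play about the lugs.
- wire_spool: Bystander: spool of blue wire, about 66 mm across, 40 mm high, upright on the bench beyond the bases. Origin: in its underside.
- tape_roll: Bystander: flat roll of black tape, 72 mm across, 20 mm high, on the bench to the right. Origin: centre of underside.

How it is judged (in metres and radians):
At the end, for the whole second after the job is handed in: Terminal block on the small base's rail and contactor on the large base's, each covered by its own cover, long cover on the long base: centres within 8 mm, heights within 3 mm, turned within 0.3 rad (parts) or 0.2 rad (covers), level within 0.08 rad, released, at rest (horizontal distance between each of terminal_block, small_cover and small_base below 0.008 m and z of terminal_block in the frame of small_base between 0.006 and 0.012 m and angle between the x axis of terminal_block and the x axis of small_base, either way round below 0.3 rad and angle between each of terminal_block, contactor, small_cover, large_cover, long_cover's own z axis and vertical below 0.08 rad and linear speed of each of terminal_block, contactor, small_cover, large_cover, long_cover below 0.02 m/s and horizontal distance between each of contactor, large_cover and large_base below 0.008 m and z of contactor in the frame of large_base between 0.006 and 0.012 m and angle between the x axis of contactor and the x axis of large_base, either way round below 0.3 rad and z of small_cover in the frame of small_base between 0.001 and 0.007 m and angle between the x axis of small_cover and the x axis of small_base, either way round below 0.2 rad and z of large_cover in the frame of large_base between 0.001 and 0.007 m and angle between the x axis of large_cover and the x axis of large_base, either way round below 0.2 rad and horizontal distance between long_cover and long_base below 0.008 m and z of long_cover in the frame of long_base between 0.001 and 0.007 m and angle between the x axis of long_cover and the x axis of long_base, either way round below 0.2 rad); the robot touches nothing.
It fails at once if the wire spool is moved by more than 25 mm (distance of wire_spool from where it was at the start of the episode above 0.025 m).
It fails at once if the tape roll is moved by more than 25 mm (distance of tape_roll from where it was at the start of the episode above 0.025 m).
It also fails if it takes over 120 s, if anything falls off the work surface, if the arm or the gripper's body presses on something with over 40 N, if the wrist force passes 120 N, or if a joint passes its speed limit or range.

## Working session

There is one attempt and no reset: what is moved stays moved. The work goes in short steps, Python scripts to look and compute and a tool call to move; the robot and the scene stay as the last step left them, time stands still between calls to the robot, and variables do not carry over. Pictures are saved under pics/ and viewed, at most 14 in all, crops included, and the job is handed in when it is done.

Besides the shell and the picture viewer there is one more tool, called after "Emit:" as name(argument=value, ...) on one line, values as JSON. jog_arm: Moves the arm, as the interface text tells. Shifts and turns lie within -1 to 1; 1 stands for 0.1 m of shift or 180 degrees of turn. Its arguments: {"type":"object","properties":{"motion":{"type":"array","items":{"type":"array","items":{"type":"array","items":{"type":"number"}}}},"grip_force":{"type":"number"}},"required":["motion"]}

```bash
ls; mkdir -p pics; python3 - <<'E'
from cell import env
import cv2
o=env.get_obs();print(o)
for n in("scene","top"):
    i=env.camera_info(n);print(n,i)
    p,d=env.read_camera(n);cv2.imwrite(f"pics/{n}0.png",cv2.cvtColor(p,cv2.COLOR_RGB2BGR))
    import numpy as np;np.savez(f"{n}0.npz",p=p,d=d);print((d>0).mean())
E
```

```text
pics
{'time_s': 0.0, 'qpos': array([66.06614682, 18.43827538, -4.01507282, 83.17488457,  1.29487079,
       78.54179813, -3.2607037 ]), 'joint_velocities': array([-0.11029501, -0.00365914,  0.0340516 ,  0.0270782 ,  0.02434286,
       -0.00304079, -0.00679248]), 'effort': array([-8.66016489e-04, -4.91292465e+01, -4.04656129e-01, -3.12525666e+01,
       -6.40279963e-02,  4.37662541e-02,  1.93483384e-04]), 'tool_pos': array([ 0.27177089, -0.58987039,  0.23547048]), 'tool_rot': array([-1.79890278e+02,  5.85097615e-03,  2.47424432e+01]), 'force': array([-0.12965986, -0.42392512,  0.00317915]), 'wrist_torque': array([ 0.06199725, -0.01208142,  0.01318944]), 'grasp_force': 0.0, 'grip_width': 0.08703086489297773}
scene {'camera_matrix': array([[487.30085718,   0.        , 276.4386982 ],
       [  0.        , 487.30085718, 218.59757456],
       [  0.        ,   0.        ,   1.        ]]), 'k1': -0.14185023544695202, 'origin': array([-0.014944  ,  0.76777745,  0.52885299]), 'orientation': array([-115.56360538,    1.38227193, -144.34781747])}
0.9920110544217687
top {'camera_matrix': array([[457.38785363,   0.        , 276.44487034],
       [  0.        , 457.38785363, 207.43107227],
       [  0.        ,   0.        ,   1.        ]]), 'k1': -0.15704514612125114, 'origin': array([ 0.46192517, -0.05296686,  1.3315308 ]), 'orientation': array([-174.02661993,   -0.95407681,  -89.23214427])}
0.9958801020408163
```

View pics/top0.png

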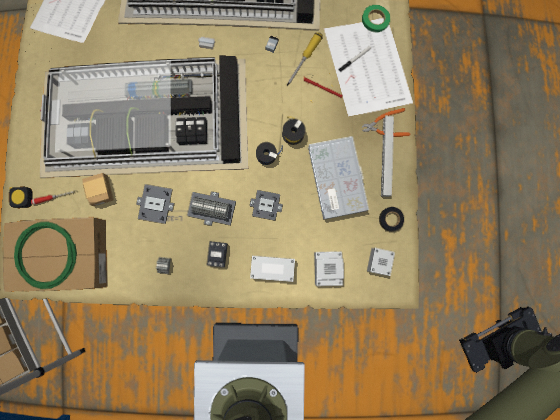

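View pics/scene0.png

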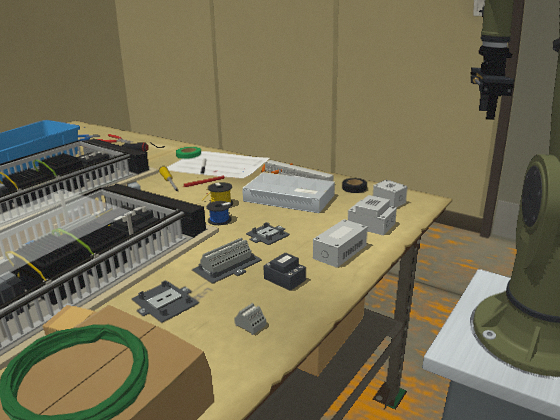

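```bash
cat > h.py <<'E'
import numpy as np,cv2
from scipy.spatial.transform import Rotation as R
from cell import env
def cloud(n,d):
    i=env.camera_info(n);K=i["camera_matrix"];h,w=d.shape
    u,v=np.meshgrid(np.arange(w),np.arange(h))
    uv=np.stack([u,v],-1).reshape(-1,1,2).astype(float)
    s=cv2.undistortPoints(uv,K,np.array([i["k1"],0,0,0,0])).reshape(h,w,2)
    P=np.dstack([s,np.ones((h,w))])*d[...,None]
    return P@R.from_euler('xyz',i["orientation"],degrees=True).as_matrix().T+i["origin"]
def proj(n,X):
    i=env.camera_info(n);r=R.from_euler('xyz',i["orientation"],degrees=True)
    c=r.inv().apply(np.atleast_2d(X)-i["origin"]);s=c[:,:2]/c[:,2:]
    s=s*(1+i["k1"]*(s**2).sum(1))[:,None]
    K=i["camera_matrix"];return s*K[0,0]+K[:2,2]
E
python3 - <<'E'
from h import *
names=dict(large_base=(155,204),long_base=(211,208),small_base=(266,205),tb=(164,266),cont=(217,254),longc=(273,269),largec=(329,269),smallc=(380,262),tape=(391,219),spool=(267,153),spool2=(293,131))
t=np.load("top0.npz");P=cloud("top",t["d"]);s=np.load("scene0.npz");Q=cloud("scene",s["d"]).reshape(-1,3)
for k,(u,v) in names.items():
    c=P[v,u];print(k,c.round(3),end=' ')
    for nm,A in(("top",P.reshape(-1,3)),("sc",Q)):
        near=A[np.hypot(*(A[:,:2]-c[:2]).T)<.085]
        z0=np.median(near[near[:,2]<.006,2]) if (near[:,2]<.006).any() else 0
        b=near[near[:,2]>z0+.012]
        r=cv2.minAreaRect(b[:,:2].astype(np.float32)*1000)
        print(nm,'bench%.4f top%.4f n%d'%(z0,np.percentile(b[:,2],95),len(b)),np.round(r[0],1),np.round(r[1],1),round(r[2],1),end=' | ')
    print()
im=cv2.cvtColor(t["p"],cv2.COLOR_RGB2BGR)
cv2.imwrite("pics/c1.png",cv2.resize(im[180:290,130:410],None,fx=2.85,fy=2.85,interpolation=cv2.INTER_CUBIC))
E
```

```text
large_base [0.605 0.283 0.008] top bench0.0013 top0.0191 n38 [607.9 285.7] [61.5 81. ] 80.6 | sc bench0.0009 top0.0167 n61 [607.  285.6] [64.6 85.7] 81.3 | 
long_base [0.593 0.113 0.043] top bench0.0008 top0.0471 n591 [585.2 120.8] [109.1  72.1] 78.3 | sc bench-0.0001 top0.0449 n1050 [595.2 118.7] [111.3  53.4] 78.9 | 
small_base [ 0.607 -0.043  0.011] top bench0.0005 top0.0190 n39 [608.3 -42.5] [45.4 57.1] 79.8 | sc bench0.0000 top0.0162 n46 [607.4 -41.8] [48.6 59.3] 79.1 | 
tb [0.426 0.244 0.033] top bench0.0004 top0.0388 n193 [428.5 251. ] [33.5 45.9] 86.3 | sc bench-0.0003 top0.0353 n499 [427.2 251.7] [34.8 45.9] 84.6 | 
cont [0.463 0.091 0.053] top bench0.0002 top0.0500 n451 [462.4  96.4] [50.4 70.6] 84.1 | sc bench-0.0013 top0.0475 n937 [462.5  97.2] [53.  72.5] 84.6 | 
longc [ 0.424 -0.065  0.045] top bench0.0001 top1.3315 n1963 [427.3 -63.1] [121.2  67.7] 86.1 | sc bench-0.4055 top0.0488 n3244 [422.1 -58.4] [169.2 154.9] 11.8 | 
largec [ 0.426 -0.22   0.061] top bench-0.0000 top0.0633 n926 [ 426.8 -222.2] [92.7 76.4] 0.8 | sc bench-0.4075 top0.0601 n2197 [ 423.4 -212.6] [168. 150.] 14.2 | 
smallc [ 0.446 -0.368  0.046] top bench0.0001 top0.0531 n546 [ 448.2 -372.5] [59.3 70.7] 78.8 | sc bench-0.4101 top0.0487 n2166 [ 443.4 -361.4] [169.4 139.7] 18.8 | 
tape [ 0.572 -0.413  0.   ] top bench-0.0002 top0.0303 n390 [ 593.5 -403. ] [108.9  93.3] 47.0 | sc bench-0.0011 top0.0294 n274 [ 591.4 -400.9] [107.3  95.8] 45.7 | 
spool [ 0.764 -0.043  0.   ] top bench-0.0000 top0.0544 n605 [781.  -38.3] [103.  167.6] 13.1 | sc bench-0.0000 top0.0502 n592 [766.7 -41.3] [ 74.5 169.1] 26.5 | 
spool2 [ 0.834 -0.12  -0.004] top bench0.0001 top0.0537 n472 [ 795.6 -127.3] [115.9 109.1] 57.5 | sc bench0.0001 top0.0512 n477 [ 800.2 -131.2] [115.7 112.2] 59.4 |
```

View pics/c1.png

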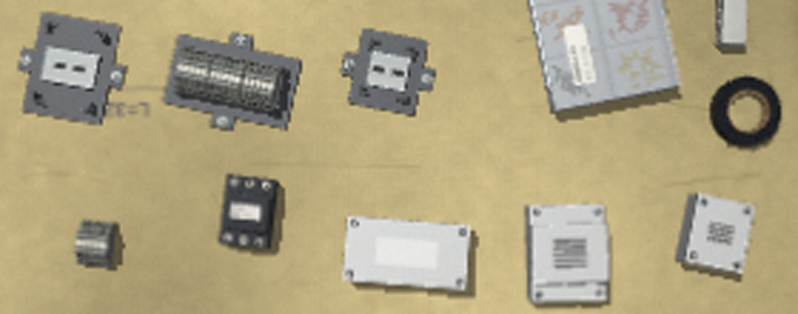

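```bash
python3 - <<'E'
from h import *
t=np.load("top0.npz");s=np.load("scene0.npz")
A={"top":cloud("top",t["d"]).reshape(-1,3),"sc":cloud("scene",s["d"]).reshape(-1,3)}
def fit(name,c,rad,z0,z1):
    for n,a in A.items():
        b=a[(np.hypot(*(a[:,:2]-c).T)<rad)&(a[:,2]>z0)&(a[:,2]<z1)]
        # drop isolated points
        from scipy.spatial import cKDTree
        k=cKDTree(b[:,:2]);b=b[[len(x)>3 for x in k.query_ball_point(b[:,:2],.007)]]
        r=cv2.minAreaRect(b[:,:2].astype(np.float32)*1000)
        print(name,n,len(b),np.round(r[0],1),np.round(r[1],1),round(r[2],1),'zmed %.4f'%np.median(b[:,2]))
fit("largeB plate",(.607,.2855),.075,.003,.03)
fit("smallB plate",(.607,-.042),.062,.003,.03)
fit("longB top",(.595,.119),.085,.035,.055)
fit("longB plate",(.595,.119),.09,.0025,.055)
fit("tb",(.427,.251),.05,.025,.05)
fit("cont top",(.462,.097),.05,.042,.06)
fit("longc",(.427,-.063),.08,.043,.06)
fit("largec nose",(.427,-.222),.08,.053,.075)
fit("largec",(.427,-.222),.08,.036,.075)
fit("smallc",(.448,-.372),.055,.043,.06)
a=np.vstack(list(A.values()))
for y in np.arange(-.15,.36,.05):
    print('%.2f'%y,[int(1000*np.percentile(q[:,2],98)) if len(q:=a[(abs(a[:,1]-y)<.025)&(abs(a[:,0]-x)<.01)]) else None for x in np.arange(.65,.80,.02)])
E
```

```text
largeB plate top 898 [614.4 282.5] [137.1 131.1] 78.5 zmed 0.0059
largeB plate sc 1408 [606.9 287.3] [112.4 106.9] 81.3 zmed 0.0049
smallB plate top 580 [607.4 -43.3] [112.7 102.2] 59.7 zmed 0.0061
smallB plate sc 455 [607.5 -38.3] [90.8 81.9] 72.7 zmed 0.0055
longB top top 361 [597.1 118.8] [102.5  34.3] 76.2 zmed 0.0420
longB top sc 446 [593.2 120.2] [102.4  29.3] 77.1 zmed 0.0419
longB plate top 1276 [597.  117.8] [169.1 172.9] 44.2 zmed 0.0085
longB plate sc 1579 [581.5 126. ] [139.9  74.1] 65.7 zmed 0.0235
tb top 124 [429.4 250.9] [33.1 33.2] 85.2 zmed 0.0330
tb sc 263 [426.9 251.9] [34.2 30. ] 84.0 zmed 0.0319
cont top top 213 [462.6  96.5] [46.2 36.2] 84.8 zmed 0.0469
cont top sc 271 [460.9  96.3] [49.8 37.6] 83.5 zmed 0.0466
longc top 975 [425.2 -62.9] [121.2  63.4] 86.1 zmed 0.0485
longc sc 862 [423.9 -62. ] [125.1  65.5] 85.6 zmed 0.0480
largec nose top 551 [ 425.6 -222.2] [55.6 76.2] 0.6 zmed 0.0602
largec nose sc 378 [ 425.2 -220.1] [58.  81.3] 3.7 zmed 0.0595
largec top 897 [ 426.8 -222.2] [92.6 76.4] 0.8 zmed 0.0572
largec sc 784 [ 425.2 -220.3] [95.1 82. ] 1.4 zmed 0.0520
smallc top 482 [ 448.1 -372.7] [58.9 70.7] 79.0 zmed 0.0484
smallc sc 273 [ 446.4 -372.3] [64.4 72.3] 80.0 zmed 0.0484
-0.15 [4, 5, 4, 7, 40, 42, 41, 51]
-0.10 [6, 4, 5, 4, 4, 6, 10, 53]
-0.05 [7, 5, 4, 5, 43, 44, 44, 44]
0.00 [6, 4, 5, 12, 40, 41, 41, 38]
0.05 [6, 4, 4, 15, 76, 78, 78, 78]
0.10 [7, 4, 4, 15, 84, 87, 87, 87]
0.15 [4, 4, 5, 15, 86, 90, 64, 82]
0.20 [4, 5, 4, 16, 87, 126, 126, 125]
0.25 [16, 5, 11, 16, 87, 128, 129, 129]
0.30 [15, 5, 12, 77, 88, 128, 130, 130]
0.35 [4, 5, 13, 81, 88, 129, 130, 130]
```

```bash
python3 - <<'E'
from h import *
from scipy.spatial import cKDTree
D={k:np.load(f"{k}0.npz") for k in("top","scene")}
for k in D:
    a=cloud(k,D[k]["d"]).reshape(-1,3)
    b=a[(abs(a[:,0]-.595)<.045)&(abs(a[:,1]-.119)<.07)&(a[:,2]>.013)&(a[:,2]<.021)]
    print(k,'long lugs',len(b))
ob=[(.6074,.2856,-9.2,.105,.085,.004),(.6074,.2856,-9.2,.083,.063,.016),(.6078,-.0421,-10.5,.079,.069,.004),(.6078,-.0421,-10.5,.057,.047,.016),(.5952,.1187,-11.1,.073,.131,.004),(.5952,.1187,-11.1,.046,.102,.045),
(.428,.2514,-4.8,.046,.034,.036),(.4620,.0965,-5.7,.036,.046,.047),(.462,.0965,-5.7,.070,.050,.032),(.4248,-.0626,-4,.063,.121,.0485),(.4255,-.2215,.8,.057,.075,.06),(.4255,-.2215,.8,.095,.075,.0435),(.4478,-.3725,-10.8,.069,.059,.0485)]
out=[]
for k,(x0,x1,y0,y1),f in(("top",(135,400,182,290),3),("scene",(120,420,160,345),2.65)):
    im=cv2.cvtColor(D[k]["p"],cv2.COLOR_RGB2BGR)[y0:y1,x0:x1]
    im=cv2.resize(im,None,fx=f,fy=f,interpolation=cv2.INTER_CUBIC)
    for x,y,w,a,b,z in ob:
        c=np.array([[1,1],[1,-1],[-1,-1],[-1,1]])*[a/2,b/2];t=np.radians(w)
        c=c@np.array([[np.cos(t),np.sin(t)],[-np.sin(t),np.cos(t)]])+[x,y]
        p=(proj(k,np.c_[c,np.full(4,z)])-[x0,y0]+.5)*f-.5
        cv2.polylines(im,[p.round().astype(int)],True,(0,0,255),1)
    cv2.imwrite(f"pics/ov_{k}.png",im)
E
```

```text
top long lugs 27
scene long lugs 195
```

View pics/ov_top.png

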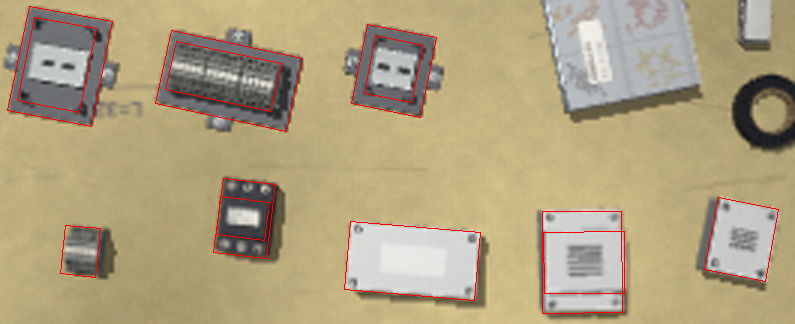

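View pics/ov_scene.png

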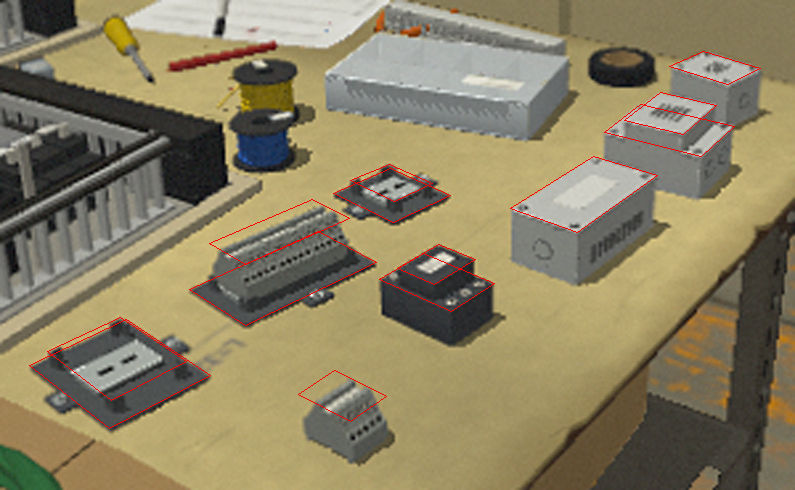

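```bash
cat > plan.py <<'E'
from h import *
import sys
def plan(wps):
    """wps: x,y,z (m), yaw(deg). prints calls: total shift (0.1 m units), turn, in tool axes"""
    o=env.get_obs();p=o["tool_pos"];w=o["tool_rot"][2]
    print('at',p.round(4),o["tool_rot"].round(2),'q7 %.1f'%o["qpos"][6],'t',round(o["time_s"],1),'w',round(o["grip_width"],4))
    for q in wps:
        q=np.array(q,float);d=q[:3]-p;dw=(q[3]-w+180)%360-180
        a=np.radians(w);T=lambda v,a:np.array([v[0]*np.cos(a)+v[1]*np.sin(a),v[0]*np.sin(a)-v[1]*np.cos(a),-v[2]])
        n=max(1,int(np.ceil(max(np.abs(T(d,a)).max()/.1,abs(dw)/40)-1e-3)))
        while any(np.abs(T(d/n,np.radians(w+dw*i/n))).max()>.1 for i in range(n)): n+=1
        for i in range(n):
            s=T(d/n,np.radians(w+dw*i/n))*10
            print('  ',s.round(3).tolist(),'turn',round(-dw/n/180,4))
        p,w=q[:3],q[3]
        print('  ->',q)
if __name__=="__main__": plan(eval(sys.argv[1]))
E
python3 plan.py "[(.45,-.52,.22,-4.8),(.4278,.2514,.15,-4.8),(.4278,.2514,.045,-4.8)]"
```

```text
at [ 0.2718 -0.5899  0.2356] [-179.9     0.     24.74] q7 -3.3 t 0.1 w 0.0869
   [0.955, 0.055, 0.078] turn 0.0821
   [0.938, -0.19, 0.078] turn 0.0821
  -> [ 0.45 -0.52  0.22 -4.8 ]
   [-0.108, -0.959, 0.088] turn -0.0
   [-0.108, -0.959, 0.088] turn -0.0
   [-0.108, -0.959, 0.088] turn -0.0
   [-0.108, -0.959, 0.088] turn -0.0
   [-0.108, -0.959, 0.088] turn -0.0
   [-0.108, -0.959, 0.088] turn -0.0
   [-0.108, -0.959, 0.088] turn -0.0
   [-0.108, -0.959, 0.088] turn -0.0
  -> [ 0.4278  0.2514  0.15   -4.8   ]
   [0.0, -0.0, 0.525] turn -0.0
   [0.0, -0.0, 0.525] turn -0.0
  -> [ 0.4278  0.2514  0.045  -4.8   ]
```

Emit:
jog_arm(motion=[[[0.32, 0.02, 0.03, 0, 0, 0.028, 0], [0.64, 0.04, 0.05, 0, 0, 0.055, 0], [0.955, 0.055, 0.08, 0, 0, 0.082, 0]]])

```text
time_s: 0.4
tool_pos: [0.3618, -0.5549, 0.228]
tool_rot: [-180.0, 0.0, 9.7]
force: [1.3, 0.4, -0.5]
grip_width: 0.087
grasp_force: 0.0
```

Emit:
jog_arm(motion=[[[0.32, -0.06, 0.03, 0, 0, 0.028, 0], [0.64, -0.13, 0.05, 0, 0, 0.055, 0], [0.94, -0.19, 0.08, 0, 0, 0.082, 0], [0.94, -0.19, 0.08, 0, 0, 0.082, 0]]])

```text
time_s: 0.8
tool_pos: [0.4561, -0.5155, 0.219]
tool_rot: [-179.8, -0.1, -4.4]
force: [1.1, 1.0, -0.6]
grip_width: 0.0871
grasp_force: 0.0
```

Emit:
jog_arm(motion=[[[0, -0.33, 0, 0, 0, 0, 0], [0, -0.66, 0, 0, 0, 0, 0], [0, -1, 0, 0, 0, 0, 0]]])

```text
time_s: 1.1
tool_pos: [0.4577, -0.4202, 0.2198]
tool_rot: [-180.0, 0.1, -4.8]
force: [0.1, 0.5, -0.6]
grip_width: 0.0872
grasp_force: 0.0
```

Emit:
jog_arm(motion=[[[0, -0.33, 0, 0, 0, 0, 0], [0, -0.66, 0, 0, 0, 0, 0], [0, -1, 0, 0, 0, 0, 0]]])

```text
time_s: 1.4
tool_pos: [0.4661, -0.3204, 0.2202]
tool_rot: [180.0, 0.0, -4.8]
force: [0.0, 0.0, -1.2]
grip_width: 0.0867
grasp_force: 0.0
```

Emit:
jog_arm(motion=[[[0, -0.33, 0, 0, 0, 0, 0], [0, -0.66, 0, 0, 0, 0, 0], [0, -1, 0, 0, 0, 0, 0]]])

```text
time_s: 1.7
tool_pos: [0.4745, -0.2208, 0.2203]
tool_rot: [180.0, 0.0, -4.8]
force: [0.8, -0.1, 0.7]
grip_width: 0.0877
grasp_force: 0.0
```

Emit:
jog_arm(motion=[[[0, -0.33, 0, 0, 0, 0, 0], [0, -0.66, 0, 0, 0, 0, 0], [0, -1, 0, 0, 0, 0, 0]]])

```text
time_s: 2.0
tool_pos: [0.483, -0.1213, 0.2204]
tool_rot: [180.0, 0.0, -4.8]
force: [0.7, -0.5, 0.3]
grip_width: 0.0868
grasp_force: 0.0
```

Emit:
jog_arm(motion=[[[0, -0.33, 0, 0, 0, 0, 0], [0, -0.66, 0, 0, 0, 0, 0], [0, -1, 0, 0, 0, 0, 0]]])

```text
time_s: 2.3
tool_pos: [0.4915, -0.0217, 0.2204]
tool_rot: [180.0, 0.0, -4.8]
force: [1.1, -0.7, -0.1]
grip_width: 0.0872
grasp_force: 0.0
```

Emit:
jog_arm(motion=[[[0, -0.33, 0, 0, 0, 0, 0], [0, -0.66, 0, 0, 0, 0, 0], [0, -1, 0, 0, 0, 0, 0]]])

```text
time_s: 2.6
tool_pos: [0.5001, 0.0778, 0.2204]
tool_rot: [179.9, 0.0, -4.8]
force: [0.4, -0.4, -1.3]
grip_width: 0.0867
grasp_force: 0.0
```

Emit:
jog_arm(motion=[[[0, -0.33, 0, 0, 0, 0, 0], [0, -0.66, 0, 0, 0, 0, 0], [0, -1, 0, 0, 0, 0, 0], [0, -1, 0, 0, 0, 0, 0]]])

```text
time_s: 3.0
tool_pos: [0.5076, 0.1823, 0.2205]
tool_rot: [-179.8, 0.0, -4.3]
force: [-0.5, 1.1, 0.4]
grip_width: 0.0871
grasp_force: 0.0
```

```bash
python3 plan.py "[(.4278,.2514,.12,-4.8),(.4278,.2514,.026,-4.8)]"
```

```text
at [0.5076 0.1823 0.2205] [-1.7984e+02  4.0000e-02 -4.3300e+00] q7 -120.5 t 3.0 w 0.0871
   [-0.424, -0.314, 0.502] turn 0.0013
   [-0.425, -0.313, 0.502] turn 0.0013
  -> [ 0.4278  0.2514  0.12   -4.8   ]
   [0.0, -0.0, 0.94] turn -0.0
  -> [ 0.4278  0.2514  0.026  -4.8   ]
```

Emit:
jog_arm(motion=[[[-0.28, -0.21, 0.33, 0, 0, 0, 0], [-0.57, -0.42, 0.66, 0, 0, 0, 0], [-0.85, -0.627, 1, 0, 0, 0, 0], [-0.85, -0.627, 1, 0, 0, 0, 0], [-0.85, -0.627, 1, 0, 0, 0, 0]]])

```text
time_s: 3.5
tool_pos: [0.4285, 0.2457, 0.1198]
tool_rot: [179.9, 0.1, -4.7]
force: [0.4, -1.8, 0.7]
grip_width: 0.087
grasp_force: 0.0
```

```bash
python3 plan.py "[(.4278,.2514,.026,-4.8)]"; python3 -c "
from h import *
p,d=env.read_camera('scene');cv2.imwrite('pics/s1.png',cv2.cvtColor(p[180:360,150:420],cv2.COLOR_RGB2BGR))"
```

```text
at [0.4285 0.2457 0.1198] [ 1.7989e+02  6.0000e-02 -4.7100e+00] q7 -132.1 t 3.5 w 0.087
   [-0.012, -0.057, 0.938] turn 0.0005
  -> [ 0.4278  0.2514  0.026  -4.8   ]
```

Emit:
jog_arm(motion=[[[0, 0, 0.2, 0, 0, 0, 0], [0, 0, 0.4, 0, 0, 0, 0], [0, 0, 0.6, 0, 0, 0, 0], [0, 0, 0.6, 0, 0, 0, 0], [0, 0, 0.6, 0, 0, 0, 0]]])

```text
time_s: 4.05
tool_pos: [0.4306, 0.2461, 0.0614]
tool_rot: [-180.0, -0.1, -4.9]
force: [0.5, 0.0, -0.5]
grip_width: 0.0868
grasp_force: 0.0
```

```bash
python3 plan.py "[(.4278,.2514,.026,-4.8)]"
```

```text
at [0.4306 0.2461 0.0614] [-1.7998e+02 -6.0000e-02 -4.8900e+00] q7 -135.5 t 4.0 w 0.0868
   [-0.033, -0.051, 0.354] turn -0.0005
  -> [ 0.4278  0.2514  0.026  -4.8   ]
```

Emit:
jog_arm(motion=[[[-0.03, -0.05, 0.18, 0, 0, 0, 0], [-0.03, -0.05, 0.35, 0, 0, 0, 0], [-0.03, -0.05, 0.35, 0, 0, 0, 0], [-0.03, -0.05, 0.35, 0, 0, 0, 0]]])

```text
time_s: 4.45
tool_pos: [0.4277, 0.2521, 0.0268]
tool_rot: [-180.0, -0.1, -4.8]
force: [-0.7, -0.5, 0.1]
grip_width: 0.087
grasp_force: 0.0
```

Emit:
jog_arm(motion=[[[0, 0, 0, 0, 0, 0, 0.5], [0, 0, 0, 0, 0, 0, 0.7], [0, 0, 0, 0, 0, 0, 1], [0, 0, 0, 0, 0, 0, 1], [0, 0, 0, 0, 0, 0, 1]]], grip_force=20)

```text
time_s: 4.95
tool_pos: [0.4267, 0.252, 0.0257]
tool_rot: [180.0, -0.0, -4.8]
force: [-0.8, -0.1, 0.0]
grip_width: 0.0547
grasp_force: 0.0
```

Emit:
jog_arm(motion=[[[0, 0, 0, 0, 0, 0, 1], [0, 0, 0, 0, 0, 0, 1], [0, 0, 0, 0, 0, 0, 1], [0, 0, 0, 0, 0, 0, 1]]])

```text
time_s: 5.35
tool_pos: [0.4266, 0.2519, 0.0255]
tool_rot: [180.0, 0.0, -4.8]
force: [0.2, 0.0, 0.1]
grip_width: 0.0342
grasp_force: 20.0
```

```bash
python3 plan.py "[(.45,.25,.12,-4.8),(.6078,-.0421,.12,-10.5)]"
```

```text
at [0.4266 0.2519 0.0255] [ 1.7999e+02  1.0000e-02 -4.7800e+00] q7 -138.7 t 5.3 w 0.0342
   [0.235, -0.001, -0.945] turn 0.0001
  -> [ 0.45  0.25  0.12 -4.8 ]
   [0.606, 0.926, -0.0] turn 0.0106
   [0.636, 0.906, -0.0] turn 0.0106
   [0.666, 0.884, -0.0] turn 0.0106
  -> [  0.6078  -0.0421   0.12   -10.5   ]
```

Emit:
jog_arm(motion=[[[0, 0, -0.3, 0, 0, 0, 1], [0, 0, -0.6, 0, 0, 0, 1], [0.2, 0, -1, 0, 0, 0, 1]]])

```text
time_s: 5.65
tool_pos: [0.4432, 0.2504, 0.125]
tool_rot: [179.9, 0.3, -4.6]
force: [1.2, 0.3, -1.3]
grip_width: 0.0336
grasp_force: 20.0
```

Emit:
jog_arm(motion=[[[0.2, 0.31, 0, 0, 0, 0.004, 1], [0.4, 0.62, 0, 0, 0, 0.007, 1], [0.606, 0.926, 0, 0, 0, 0.011, 1]]])

```text
time_s: 5.95
tool_pos: [0.4998, 0.1519, 0.1259]
tool_rot: [180.0, -0.1, -6.7]
force: [0.3, 0.8, -0.2]
grip_width: 0.0339
grasp_force: 20.0
```

Emit:
jog_arm(motion=[[[0.2, 0.31, 0, 0, 0, 0.004, 1], [0.4, 0.62, 0, 0, 0, 0.007, 1], [0.636, 0.906, 0, 0, 0, 0.011, 1]]])

```text
time_s: 6.25
tool_pos: [0.5518, 0.0538, 0.1254]
tool_rot: [180.0, 0.0, -8.8]
force: [0.1, 0.2, 0.4]
grip_width: 0.0339
grasp_force: 20.0
```

Emit:
jog_arm(motion=[[[0.2, 0.31, 0, 0, 0, 0.004, 1], [0.4, 0.62, 0, 0, 0, 0.007, 1], [0.62, 0.884, 0, 0, 0, 0.011, 1], [0.62, 0.884, 0, 0, 0, 0.011, 1], [0.62, 0.884, 0, 0, 0, 0.011, 1]]])

```text
time_s: 6.75
tool_pos: [0.5994, -0.042, 0.1249]
tool_rot: [-180.0, 0.1, -10.8]
force: [0.3, 0.7, -1.0]
grip_width: 0.0339
grasp_force: 20.0
```

Emit:
jog_arm(motion=[[[0, 0, 0.1, 0, 0, 0, 1], [0, 0, 0.2, 0, 0, 0, 1], [0, 0, 0.2, 0, 0, 0, 1], [0, 0, 0.2, 0, 0, 0, 1]]])

```text
time_s: 7.15
tool_pos: [0.5989, -0.0405, 0.1049]
tool_rot: [180.0, 0.1, -10.6]
force: [0.3, 0.5, -0.1]
grip_width: 0.0338
grasp_force: 20.0
```

```bash
python3 plan.py "[(.6066,-.0421,.05,-10.5),(.6066,-.0421,.0345,-10.5)]"
```

```text
at [ 0.5989 -0.0405  0.1049] [ 1.7999e+02  8.0000e-02 -1.0640e+01] q7 -106.6 t 7.2 w 0.0338
   [0.079, 0.002, 0.549] turn -0.0008
  -> [  0.6066  -0.0421   0.05   -10.5   ]
   [0.0, -0.0, 0.155] turn -0.0
  -> [  0.6066  -0.0421   0.0345 -10.5   ]
```

Emit:
jog_arm(motion=[[[0.08, 0, 0.27, 0, 0, 0, 1], [0.08, 0, 0.55, 0, 0, 0, 1], [0.08, 0, 0.55, 0, 0, 0, 1], [0.08, 0, 0.55, 0, 0, 0, 1]]])

```text
time_s: 7.55
tool_pos: [0.6073, -0.0424, 0.0508]
tool_rot: [-180.0, 0.0, -10.7]
force: [0.1, -0.3, 0.3]
grip_width: 0.0335
grasp_force: 20.0
```

Emit:
jog_arm(motion=[[[0, 0, 0.08, 0, 0, 0, 1], [0, 0, 0.155, 0, 0, 0, 1], [0, 0, 0.155, 0, 0, 0, 1], [0, 0, 0.155, 0, 0, 0, 1]]])

```text
time_s: 7.95
tool_pos: [0.6075, -0.0428, 0.0353]
tool_rot: [180.0, -0.0, -10.7]
force: [-0.3, 0.1, 0.7]
grip_width: 0.0343
grasp_force: 20.0
```

```bash
python3 - <<'E'
from h import *
p,d=env.read_camera('scene');cv2.imwrite('pics/s2.png',cv2.resize(cv2.cvtColor(p[150:300,180:350],cv2.COLOR_RGB2BGR),None,fx=3,fy=3))
E
python3 plan.py "[(.6066,-.0421,.0345,-10.5)]"
```

```text
at [ 0.6075 -0.0428  0.0353] [ 1.7999e+02 -1.0000e-02 -1.0720e+01] q7 -108.5 t 8.0 w 0.0345
   [-0.01, -0.005, 0.008] turn -0.0012
  -> [  0.6066  -0.0421   0.0345 -10.5   ]
```

View pics/s2.png

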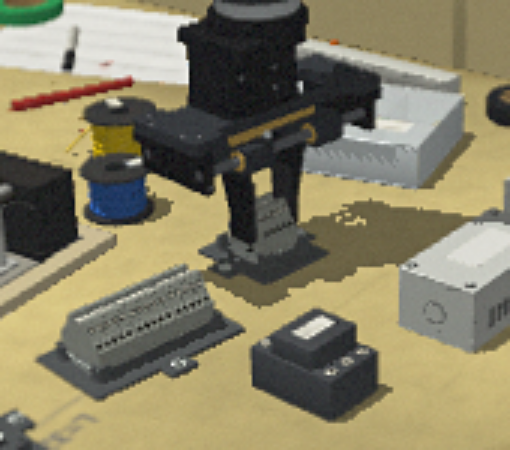

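Emit:
jog_arm(motion=[[[-0.01, -0.005, 0.01, 0, 0, 0, 1], [-0.01, -0.005, 0.01, 0, 0, 0, 1], [-0.01, -0.005, 0.01, 0, 0, 0, 0.3], [-0.01, -0.005, 0.01, 0, 0, 0, 0], [-0.01, -0.005, 0.01, 0, 0, 0, 0]]])

```text
time_s: 8.5
tool_pos: [0.6064, -0.042, 0.034]
tool_rot: [180.0, 0.0, -10.7]
force: [-0.6, 0.6, -0.3]
grip_width: 0.0505
grasp_force: 0.0
```

Emit:
jog_arm(motion=[[[0, 0, 0, 0, 0, 0, 0], [0, 0, 0, 0, 0, 0, 0], [0, 0, -0.1, 0, 0, 0, 0], [0, 0, -0.4, 0, 0, 0, 0], [0, 0, -0.8, 0, 0, 0, 0]]])

```text
time_s: 9.0
tool_pos: [0.605, -0.042, 0.1136]
tool_rot: [180.0, 0.2, -10.7]
force: [0.3, -1.7, -0.5]
grip_width: 0.0849
grasp_force: 0.0
```

```bash
python3 plan.py "[(.462,.0965,.12,-5.7)]"; python3 - <<'E'
from h import *
d=env.read_camera('scene')[1];a=cloud('scene',d).reshape(-1,3)
b=a[(np.hypot(*(a[:,:2]-[.607,-.042]).T)<.035)&(a[:,2]>.02)&(a[:,2]<.06)]
print(len(b),b[:,2].max(),[cv2.minAreaRect(b[:,:2].astype(np.float32)*1000)])
E
```

```text
at [ 0.605  -0.042   0.1136] [179.99   0.23 -10.71] q7 -106.5 t 9.0 w 0.0849
   [-0.831, -0.548, -0.032] turn -0.0139
   [-0.806, -0.583, -0.032] turn -0.0139
  -> [ 0.462   0.0965  0.12   -5.7   ]
266 0.046180589638922964 [((607.4043579101562, -41.912662506103516), (36.774169921875, 48.02537155151367), 81.26245880126953)]
```

Emit:
jog_arm(motion=[[[-0.28, -0.18, -0.03, 0, 0, -0.005, 0], [-0.55, -0.36, -0.03, 0, 0, -0.009, 0], [-0.831, -0.548, -0.03, 0, 0, -0.014, 0]]])

```text
time_s: 9.35
tool_pos: [0.5348, 0.0279, 0.118]
tool_rot: [-180.0, -0.1, -8.2]
force: [0.5, 0.7, -0.0]
grip_width: 0.0871
grasp_force: 0.0
```

Emit:
jog_arm(motion=[[[-0.28, -0.18, 0.03, 0, 0, -0.005, 0], [-0.55, -0.36, 0.03, 0, 0, -0.009, 0], [-0.806, -0.583, 0.1, 0, 0, -0.014, 0], [-0.806, -0.583, 0.3, 0, 0, -0.014, 0], [-0.806, -0.583, 0.3, 0, 0, -0.014, 0]]])

```text
time_s: 9.85
tool_pos: [0.4618, 0.0968, 0.086]
tool_rot: [179.9, 0.1, -5.5]
force: [-0.6, 0.3, -0.9]
grip_width: 0.0869
grasp_force: 0.0
```

Emit:
jog_arm(motion=[[[0, 0, 0, 0, 0, 0, 0], [0, 0, 0, 0, 0, 0, 0]]])

```text
time_s: 10.05
tool_pos: [0.4647, 0.0959, 0.088]
tool_rot: [-180.0, -0.1, -5.8]
force: [0.6, -0.7, -0.3]
grip_width: 0.087
grasp_force: 0.0
```

```bash
python3 plan.py "[(.462,.0965,.0475,-5.7)]"
```

```text
at [0.4647 0.0959 0.088 ] [-1.7998e+02 -8.0000e-02 -5.7500e+00] q7 -114.2 t 10.1 w 0.087
   [-0.028, -0.003, 0.405] turn -0.0003
  -> [ 0.462   0.0965  0.0475 -5.7   ]
```

Emit:
jog_arm(motion=[[[-0.025, 0, 0.2, 0, 0, 0, 0], [-0.025, 0, 0.4, 0, 0, 0, 0], [-0.025, 0, 0.4, 0, 0, 0, 0.3], [-0.025, 0, 0.4, 0, 0, 0, 1], [-0.025, 0, 0.4, 0, 0, 0, 1]]], grip_force=30)

```text
time_s: 10.55
tool_pos: [0.4623, 0.0967, 0.0483]
tool_rot: [-180.0, -0.1, -5.7]
force: [0.1, -0.0, 0.1]
grip_width: 0.0706
grasp_force: 0.0
```

Emit:
jog_arm(motion=[[[0, 0, 0, 0, 0, 0, 1], [0, 0, 0, 0, 0, 0, 1], [0, 0, 0, 0, 0, 0, 1], [0, 0, 0, 0, 0, 0, 1], [0, 0, 0, 0, 0, 0, 1]]])

```text
time_s: 11.05
tool_pos: [0.4614, 0.0966, 0.0474]
tool_rot: [180.0, -0.0, -5.7]
force: [-0.5, -0.6, 3.1]
grip_width: 0.0456
grasp_force: 30.0
```

Emit:
jog_arm(motion=[[[0, 0, 0, 0, 0, 0, 1], [0, 0, 0, 0, 0, 0, 1]]])

```text
time_s: 11.25
tool_pos: [0.4614, 0.0966, 0.0474]
tool_rot: [180.0, -0.0, -5.7]
force: [-1.5, 0.2, 5.2]
grip_width: 0.0456
grasp_force: 30.0
```

```bash
python3 plan.py "[(.49,.0965,.13,-5.7),(.6074,.2856,.13,-9.2),(.6074,.2856,.057,-9.2)]"
```

```text
at [0.4614 0.0966 0.0474] [ 1.7999e+02 -3.0000e-02 -5.6800e+00] q7 -116.5 t 11.2 w 0.0456
   [0.285, -0.027, -0.826] turn 0.0001
  -> [ 0.49    0.0965  0.13   -5.7   ]
   [0.327, -0.666, -0.0] turn 0.0065
   [0.313, -0.673, -0.0] turn 0.0065
   [0.299, -0.679, -0.0] turn 0.0065
  -> [ 0.6074  0.2856  0.13   -9.2   ]
   [0.0, -0.0, 0.73] turn -0.0
  -> [ 0.6074  0.2856  0.057  -9.2   ]
```

Emit:
jog_arm(motion=[[[0, 0, -0.3, 0, 0, 0, 1], [0, 0, -0.6, 0, 0, 0, 1], [0.2, 0, -0.9, 0, 0, 0, 1], [0.28, -0.03, -0.9, 0, 0, 0, 1]]])

```text
time_s: 11.65
tool_pos: [0.4932, 0.0967, 0.1407]
tool_rot: [-179.9, -0.5, -5.8]
force: [0.8, 0.3, -1.1]
grip_width: 0.0455
grasp_force: 30.0
```

Emit:
jog_arm(motion=[[[0.1, -0.22, 0, 0, 0, 0.002, 1], [0.2, -0.44, 0, 0, 0, 0.004, 1], [0.327, -0.666, 0, 0, 0, 0.0065, 1]]])

```text
time_s: 11.95
tool_pos: [0.5276, 0.1603, 0.1352]
tool_rot: [180.0, 0.2, -6.9]
force: [1.0, 0.7, -2.4]
grip_width: 0.0458
grasp_force: 30.0
```

Emit:
jog_arm(motion=[[[0.1, -0.22, 0, 0, 0, 0.002, 1], [0.2, -0.44, 0, 0, 0, 0.004, 1], [0.313, -0.673, 0, 0, 0, 0.0065, 1]]])

```text
time_s: 12.25
tool_pos: [0.5668, 0.2235, 0.1348]
tool_rot: [179.9, 0.2, -8.0]
force: [0.8, -0.7, -1.0]
grip_width: 0.0454
grasp_force: 30.0
```

Emit:
jog_arm(motion=[[[0.1, -0.22, 0, 0, 0, 0.002, 1], [0.2, -0.44, 0, 0, 0, 0.004, 1], [0.294, -0.679, 0, 0, 0, 0.0065, 1], [0.294, -0.679, 0, 0, 0, 0.0065, 1], [0.294, -0.679, 0, 0, 0, 0.0065, 1]]])

```text
time_s: 12.75
tool_pos: [0.6048, 0.2864, 0.1348]
tool_rot: [179.9, 0.2, -9.1]
force: [-0.6, -1.4, -2.1]
grip_width: 0.0458
grasp_force: 30.0
```

Emit:
jog_arm(motion=[[[0, 0, 0.2, 0, 0, 0, 1], [0, 0, 0.4, 0, 0, 0, 1], [0, 0, 0.4, 0, 0, 0, 1], [0, 0, 0.4, 0, 0, 0, 1]]])

```text
time_s: 13.15
tool_pos: [0.6057, 0.2848, 0.0965]
tool_rot: [179.9, 0.1, -9.2]
force: [0.0, 0.1, -0.8]
grip_width: 0.0458
grasp_force: 30.0
```

```bash
python3 plan.py "[(.6068,.2856,.0564,-9.2)]"
```

```text
at [0.6057 0.2848 0.0965] [ 1.7992e+02  6.0000e-02 -9.2400e+00] q7 -138.9 t 13.2 w 0.0458
   [0.01, -0.009, 0.401] turn -0.0002
  -> [ 0.6068  0.2856  0.0564 -9.2   ]
```

Emit:
jog_arm(motion=[[[0.01, -0.01, 0.13, 0, 0, 0, 1], [0.01, -0.01, 0.26, 0, 0, 0, 1], [0.01, -0.01, 0.26, 0, 0, 0, 1], [0.01, -0.01, 0.33, 0, 0, 0, 1], [0.01, -0.01, 0.39, 0, 0, 0, 1]]])

```text
time_s: 13.65
tool_pos: [0.6074, 0.2871, 0.0578]
tool_rot: [-180.0, -0.0, -9.2]
force: [0.7, -0.0, -1.8]
grip_width: 0.0457
grasp_force: 30.0
```

Emit:
jog_arm(motion=[[[0, 0, 0, 0, 0, 0, 1], [0, 0, 0, 0, 0, 0, 1]]])

```text
time_s: 13.85
tool_pos: [0.6072, 0.2871, 0.058]
tool_rot: [180.0, 0.0, -9.2]
force: [-1.4, -0.7, -1.9]
grip_width: 0.0454
grasp_force: 30.0
```

```bash
python3 plan.py "[(.6068,.2856,.0564,-9.2)]"
```

```text
at [0.6072 0.2871 0.058 ] [ 1.80e+02  1.00e-02 -9.18e+00] q7 -139.9 t 13.8 w 0.0454
   [-0.002, 0.015, 0.016] turn 0.0001
  -> [ 0.6068  0.2856  0.0564 -9.2   ]
```

Emit:
jog_arm(motion=[[[0, 0.015, 0.008, 0, 0, 0, 1], [0, 0.015, 0.016, 0, 0, 0, 1], [0, 0.015, 0.016, 0, 0, 0, 1], [0, 0.015, 0.016, 0, 0, 0, 0.3], [0, 0.015, 0.016, 0, 0, 0, 0]]])

```text
time_s: 14.35
tool_pos: [0.6073, 0.2857, 0.0569]
tool_rot: [-180.0, -0.0, -9.2]
force: [0.1, 0.3, 0.3]
grip_width: 0.0551
grasp_force: 0.0
```

Emit:
jog_arm(motion=[[[0, 0, 0, 0, 0, 0, 0], [0, 0, 0, 0, 0, 0, 0], [0, 0, 0, 0, 0, 0, 0], [0, 0, -0.1, 0, 0, 0, 0], [0, 0, -0.4, 0, 0, 0, 0]]])

```text
time_s: 14.85
tool_pos: [0.605, 0.2842, 0.0941]
tool_rot: [179.8, 0.3, -9.2]
force: [0.2, 0.3, 0.1]
grip_width: 0.0854
grasp_force: 0.0
```

Emit:
jog_arm(motion=[[[0, 0, -0.3, 0, 0, 0, 0], [0, 0, -0.6, 0, 0, 0, 0], [0, 0, -1, 0, 0, 0, 0]]])

```text
time_s: 15.15
tool_pos: [0.6062, 0.2851, 0.1972]
tool_rot: [179.9, 0.1, -9.2]
force: [1.4, -0.1, -0.1]
grip_width: 0.0872
grasp_force: 0.0
```

```bash
python3 plan.py "[(.50,-.0626,.16,86),(.4248,-.0626,.1,86)]"; python3 - <<'E'
from h import *
d=env.read_camera('scene')[1];a=cloud('scene',d).reshape(-1,3)
b=a[(np.hypot(*(a[:,:2]-[.607,.286]).T)<.045)&(a[:,2]>.022)&(a[:,2]<.07)]
print(len(b),b[:,2].max(),[cv2.minAreaRect(b[:,:2].astype(np.float32)*1000)])
E
```

```text
at [0.6062 0.2851 0.1972] [ 1.7993e+02  9.0000e-02 -9.1800e+00] q7 -136.8 t 15.2 w 0.0872
   [-0.124, 0.9, 0.093] turn -0.1322
   [-0.476, 0.774, 0.093] turn -0.1322
   [-0.748, 0.516, 0.093] turn -0.1322
   [-0.893, 0.17, 0.093] turn -0.1322
  -> [ 5.00e-01 -6.26e-02  1.60e-01  8.60e+01]
   [-0.052, -0.75, 0.6] turn -0.0
  -> [ 4.248e-01 -6.260e-02  1.000e-01  8.600e+01]
967 0.059073546099664254 [((606.919921875, 285.1982727050781), (51.7851676940918, 73.52545166015625), 80.17554473876953)]
```

Emit:
jog_arm(motion=[[[-0.03, 0.22, 0.02, 0, 0, -0.033, 0], [-0.06, 0.45, 0.05, 0, 0, -0.066, 0], [-0.09, 0.67, 0.07, 0, 0, -0.099, 0], [-0.124, 0.9, 0.09, 0, 0, -0.132, 0]]])

```text
time_s: 15.6
tool_pos: [0.5802, 0.1981, 0.188]
tool_rot: [180.0, -0.1, 14.8]
force: [-0.3, 1.0, 0.3]
grip_width: 0.0871
grasp_force: 0.0
```

Emit:
jog_arm(motion=[[[-0.12, 0.19, 0.02, 0, 0, -0.033, 0], [-0.24, 0.39, 0.05, 0, 0, -0.066, 0], [-0.36, 0.58, 0.07, 0, 0, -0.099, 0], [-0.476, 0.774, 0.09, 0, 0, -0.132, 0]]])

```text
time_s: 16.0
tool_pos: [0.5536, 0.111, 0.1791]
tool_rot: [179.9, -0.0, 38.6]
force: [-0.1, -0.3, -0.7]
grip_width: 0.0873
grasp_force: 0.0
```

Emit:
jog_arm(motion=[[[-0.19, 0.13, 0.02, 0, 0, -0.033, 0], [-0.37, 0.26, 0.05, 0, 0, -0.066, 0], [-0.56, 0.39, 0.07, 0, 0, -0.099, 0], [-0.748, 0.516, 0.09, 0, 0, -0.132, 0]]])

```text
time_s: 16.4
tool_pos: [0.527, 0.0241, 0.1701]
tool_rot: [179.9, -0.0, 62.4]
force: [0.3, 0.1, -0.6]
grip_width: 0.0866
grasp_force: 0.0
```

Emit:
jog_arm(motion=[[[-0.22, 0.04, 0.02, 0, 0, -0.033, 0], [-0.45, 0.09, 0.05, 0, 0, -0.066, 0], [-0.67, 0.13, 0.07, 0, 0, -0.099, 0], [-0.893, 0.17, 0.09, 0, 0, -0.132, 0]]])

```text
time_s: 16.8
tool_pos: [0.5003, -0.0627, 0.1611]
tool_rot: [179.9, 0.0, 86.1]
force: [0.4, 0.5, 0.5]
grip_width: 0.0874
grasp_force: 0.0
```

Emit:
jog_arm(motion=[[[0, -0.25, 0.2, 0, 0, 0, 0], [0, -0.5, 0.4, 0, 0, 0, 0], [-0.05, -0.75, 0.6, 0, 0, 0, 0], [-0.05, -0.75, 0.6, 0, 0, 0, 0], [-0.05, -0.75, 0.6, 0, 0, 0, 0]]])

```text
time_s: 17.3
tool_pos: [0.4254, -0.0617, 0.101]
tool_rot: [179.9, 0.1, 85.8]
force: [0.3, -0.1, 0.3]
grip_width: 0.0872
grasp_force: 0.0
```

```bash
python3 plan.py "[(.4248,-.0626,.07,86),(.4248,-.0626,.034,86)]"
```

```text
at [ 0.4254 -0.0617  0.101 ] [1.7993e+02 6.0000e-02 8.5840e+01] q7 1.2 t 17.3 w 0.0872
   [-0.009, -0.005, 0.31] turn -0.0009
  -> [ 4.248e-01 -6.260e-02  7.000e-02  8.600e+01]
   [0.0, 0.0, 0.36] turn -0.0
  -> [ 4.248e-01 -6.260e-02  3.400e-02  8.600e+01]
```

Emit:
jog_arm(motion=[[[-0.01, 0, 0.2, 0, 0, 0, 0], [-0.01, 0, 0.4, 0, 0, 0, 0], [-0.01, 0, 0.67, 0, 0, 0, 0], [-0.01, 0, 0.67, 0, 0, 0, 0], [-0.01, 0, 0.67, 0, 0, 0, 0]]])

```text
time_s: 17.8
tool_pos: [0.4265, -0.0622, 0.0344]
tool_rot: [179.9, -0.0, 85.9]
force: [0.4, -0.1, 0.0]
grip_width: 0.0866
grasp_force: 0.0
```

Emit:
jog_arm(motion=[[[0, 0, 0, 0, 0, 0, 0.3], [0, 0, 0, 0, 0, 0, 1], [0, 0, 0, 0, 0, 0, 1], [0, 0, 0, 0, 0, 0, 1], [0, 0, 0, 0, 0, 0, 1]]], grip_force=25)

```text
time_s: 18.3
tool_pos: [0.4256, -0.0628, 0.034]
tool_rot: [179.9, 0.0, 85.9]
force: [0.0, -0.1, 3.9]
grip_width: 0.0627
grasp_force: 25.0
```

```bash
python3 plan.py "[(.44,-.0626,.15,86),(.5952,.1187,.15,78.9),(.5952,.1187,.1,78.9),(.5952,.1187,.038,78.9)]"
```

```text
at [ 0.4256 -0.0628  0.034 ] [1.7994e+02 4.0000e-02 8.5850e+01] q7 -4.0 t 18.3 w 0.0627
   [0.006, 0.072, -0.58] turn -0.0004
   [0.006, 0.072, -0.58] turn -0.0004
  -> [ 4.40e-01 -6.26e-02  1.50e-01  8.60e+01]
   [0.639, 0.474, -0.0] turn 0.0131
   [0.658, 0.447, -0.0] turn 0.0131
   [0.676, 0.42, -0.0] turn 0.0131
  -> [ 0.5952  0.1187  0.15   78.9   ]
   [0.0, 0.0, 0.5] turn -0.0
  -> [ 0.5952  0.1187  0.1    78.9   ]
   [0.0, 0.0, 0.62] turn -0.0
  -> [5.952e-01 1.187e-01 3.800e-02 7.890e+01]
```

Emit:
jog_arm(motion=[[[0, 0, -0.15, 0, 0, 0, 1], [0, 0, -0.45, 0, 0, 0, 1], [0, 0, -0.75, 0, 0, 0, 1], [0, 0.05, -1, 0, 0, 0, 1], [0, 0.14, -1, 0, 0, 0, 1]]])

```text
time_s: 18.8
tool_pos: [0.4412, -0.0642, 0.1366]
tool_rot: [179.7, 0.2, 85.8]
force: [0.6, -0.8, -1.5]
grip_width: 0.0624
grasp_force: 25.0
```

Emit:
jog_arm(motion=[[[0.2, 0.15, -0.1, 0, 0, 0.004, 1], [0.42, 0.31, -0.15, 0, 0, 0.009, 1], [0.639, 0.474, -0.16, 0, 0, 0.013, 1]]])

```text
time_s: 19.1
tool_pos: [0.4916, -0.0029, 0.1491]
tool_rot: [180.0, 0.0, 83.4]
force: [-0.3, -0.4, -0.9]
grip_width: 0.0628
grasp_force: 25.0
```

Emit:
jog_arm(motion=[[[0.2, 0.15, 0, 0, 0, 0.004, 1], [0.44, 0.3, 0, 0, 0, 0.009, 1], [0.658, 0.447, 0, 0, 0, 0.013, 1]]])

```text
time_s: 19.4
tool_pos: [0.543, 0.0581, 0.148]
tool_rot: [-179.9, -0.0, 81.1]
force: [0.4, 0.6, -0.3]
grip_width: 0.063
grasp_force: 25.0
```

Emit:
jog_arm(motion=[[[0.2, 0.14, 0, 0, 0, 0.004, 1], [0.44, 0.28, 0, 0, 0, 0.009, 1], [0.676, 0.42, 0, 0, 0, 0.013, 1], [0.676, 0.42, 0, 0, 0, 0.013, 1], [0.676, 0.42, 0, 0, 0, 0.013, 1]]])

```text
time_s: 19.9
tool_pos: [0.594, 0.1179, 0.1478]
tool_rot: [-179.8, 0.0, 78.9]
force: [0.2, -0.3, -0.5]
grip_width: 0.0628
grasp_force: 25.0
```

Emit:
jog_arm(motion=[[[0, 0, 0.25, 0, 0, 0, 1], [0, 0, 0.5, 0, 0, 0, 1], [0, 0, 0.5, 0, 0, 0, 1], [0, 0, 0.5, 0, 0, 0, 1]]])

```text
time_s: 20.3
tool_pos: [0.5941, 0.1163, 0.0992]
tool_rot: [-179.9, 0.1, 78.8]
force: [0.4, 0.2, 0.3]
grip_width: 0.0625
grasp_force: 25.0
```

```bash
python3 plan.py "[(.5952,.1187,.038,78.9)]"; python3 - <<'E'
from h import *
t,d=env.read_camera('scene');cv2.imwrite('pics/s3.png',cv2.resize(cv2.cvtColor(t[130:300,120:330],cv2.COLOR_RGB2BGR),None,fx=3,fy=3))
E
```

```text
at [0.5941 0.1163 0.0992] [-1.7994e+02  5.0000e-02  7.8770e+01] q7 -39.2 t 20.3 w 0.0625
   [0.026, 0.006, 0.612] turn -0.0007
  -> [5.952e-01 1.187e-01 3.800e-02 7.890e+01]
```

View pics/s3.png

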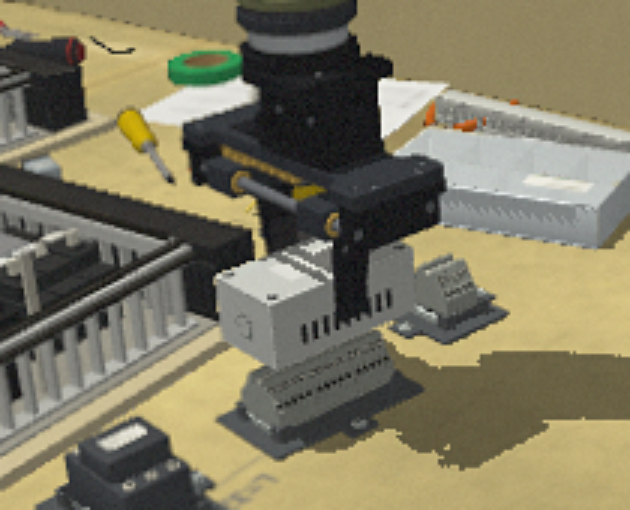

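Emit:
jog_arm(motion=[[[0.025, 0.005, 0.1, 0, 0, 0, 1], [0.025, 0.005, 0.2, 0, 0, 0, 1], [0.025, 0.005, 0.3, 0, 0, 0, 1], [0.025, 0.005, 0.3, 0, 0, 0, 1], [0.025, 0.005, 0.3, 0, 0, 0, 1]]])

```text
time_s: 20.85
tool_pos: [0.5954, 0.1197, 0.0689]
tool_rot: [-179.9, 0.0, 78.8]
force: [-0.4, -0.4, -0.7]
grip_width: 0.0628
grasp_force: 25.0
```

```bash
python3 plan.py "[(.5952,.1187,.038,78.9)]"
```

```text
at [0.5954 0.1197 0.0689] [-1.7995e+02  2.0000e-02  7.8840e+01] q7 -40.6 t 20.9 w 0.0628
   [-0.011, 0.0, 0.309] turn -0.0003
  -> [5.952e-01 1.187e-01 3.800e-02 7.890e+01]
```

Emit:
jog_arm(motion=[[[-0.01, 0, 0.08, 0, 0, 0, 1], [-0.01, 0, 0.16, 0, 0, 0, 1], [-0.01, 0, 0.22, 0, 0, 0, 1], [-0.01, 0, 0.27, 0, 0, 0, 1], [-0.01, 0, 0.31, 0, 0, 0, 1]]])

```text
time_s: 21.35
tool_pos: [0.5952, 0.1188, 0.0379]
tool_rot: [-180.0, 0.0, 78.8]
force: [-7.4, -0.6, 31.1]
grip_width: 0.063
grasp_force: 25.0
```

Emit:
jog_arm(motion=[[[0, 0, 0, 0, 0, 0, 1], [0, 0, 0, 0, 0, 0, 1]]])

```text
time_s: 21.55
tool_pos: [0.5956, 0.1189, 0.0384]
tool_rot: [180.0, -0.0, 78.8]
force: [0.8, 0.6, -0.9]
grip_width: 0.0629
grasp_force: 25.0
```

Emit:
jog_arm(motion=[[[0, 0, 0, 0, 0, 0, 0.6], [0, 0, 0, 0, 0, 0, 0], [0, 0, 0, 0, 0, 0, 0], [0, 0, 0, 0, 0, 0, 0], [0, 0, 0, 0, 0, 0, 0]]])

```text
time_s: 22.05
tool_pos: [0.5956, 0.1188, 0.0385]
tool_rot: [180.0, 0.0, 78.8]
force: [0.4, -0.2, 0.1]
grip_width: 0.0845
grasp_force: 0.0
```

Emit:
jog_arm(motion=[[[0, 0, -0.1, 0, 0, 0, 0], [0, 0, -0.4, 0, 0, 0, 0], [0, 0, -0.7, 0, 0, 0, 0], [0, 0, -1, 0, 0, 0, 0], [0, 0, -1, 0, 0, 0, 0]]])

```text
time_s: 22.55
tool_pos: [0.5984, 0.1201, 0.1439]
tool_rot: [179.5, -0.2, 78.8]
force: [0.8, 0.5, 0.2]
grip_width: 0.0871
grasp_force: 0.0
```

```bash
python3 plan.py "[(.4478,-.3725,.11,-10.8),(.4478,-.3725,.034,-10.8)]"; python3 - <<'E'
from h import *
d=env.read_camera('scene')[1];a=cloud('scene',d).reshape(-1,3)
b=a[(np.hypot(*(a[:,:2]-[.595,.119]).T)<.08)&(a[:,2]>.03)&(a[:,2]<.07)]
t=b[b[:,2]>.048];print(len(b),np.percentile(b[:,2],[50,95]),cv2.minAreaRect(t[:,:2].astype(np.float32)*1000))
A=np.c_[t[:,:2]-t[:,:2].mean(0),np.ones(len(t))];print('plane',np.linalg.lstsq(A,t[:,2],rcond=None)[0])
E
```

```text
at [0.5984 0.1201 0.1439] [ 1.7953e+02 -1.6000e-01  7.8840e+01] q7 -38.0 t 22.6 w 0.0871
   [-0.854, -0.087, 0.057] turn 0.083
   [-0.848, 0.136, 0.057] turn 0.083
   [-0.784, 0.35, 0.057] turn 0.083
   [-0.667, 0.54, 0.057] turn 0.083
   [-0.506, 0.694, 0.057] turn 0.083
   [-0.31, 0.801, 0.057] turn 0.083
  -> [  0.4478  -0.3725   0.11   -10.8   ]
   [0.0, -0.0, 0.76] turn -0.0
  -> [  0.4478  -0.3725   0.034  -10.8   ]
1468 [0.05156017 0.05353155] ((594.0404052734375, 118.43229675292969), (124.12110900878906, 66.4034423828125), 78.97061920166016)
plane [ 0.01198636 -0.00419731  0.05211698]
```

Emit:
jog_arm(motion=[[[-0.28, -0.03, 0, 0, 0, 0.028, 0], [-0.57, -0.06, 0, 0, 0, 0.055, 0], [-0.854, -0.087, 0, 0, 0, 0.083, 0]]])

```text
time_s: 22.9
tool_pos: [0.5692, 0.0357, 0.1374]
tool_rot: [-179.9, 0.1, 63.7]
force: [1.1, 0.1, -0.3]
grip_width: 0.0873
grasp_force: 0.0
```

Emit:
jog_arm(motion=[[[-0.28, 0.05, 0, 0, 0, 0.028, 0], [-0.57, 0.09, 0, 0, 0, 0.055, 0], [-0.848, 0.136, 0, 0, 0, 0.083, 0]]])

```text
time_s: 23.2
tool_pos: [0.5439, -0.0467, 0.1375]
tool_rot: [-179.9, 0.1, 48.7]
force: [-0.0, 0.8, 0.2]
grip_width: 0.0872
grasp_force: 0.0
```

Emit:
jog_arm(motion=[[[-0.26, 0.12, 0, 0, 0, 0.028, 0], [-0.52, 0.23, 0, 0, 0, 0.055, 0], [-0.784, 0.35, 0, 0, 0, 0.083, 0]]])

```text
time_s: 23.5
tool_pos: [0.5189, -0.1284, 0.1376]
tool_rot: [-179.9, 0.1, 33.8]
force: [0.2, 0.0, 0.1]
grip_width: 0.0871
grasp_force: 0.0
```

Emit:
jog_arm(motion=[[[-0.22, 0.18, 0, 0, 0, 0.028, 0], [-0.44, 0.36, 0, 0, 0, 0.055, 0], [-0.667, 0.54, 0, 0, 0, 0.083, 0]]])

```text
time_s: 23.8
tool_pos: [0.4943, -0.2112, 0.1381]
tool_rot: [-180.0, 0.0, 18.8]
force: [0.7, -0.3, 0.4]
grip_width: 0.0867
grasp_force: 0.0
```

Emit:
jog_arm(motion=[[[-0.17, 0.23, 0, 0, 0, 0.028, 0], [-0.34, 0.46, 0, 0, 0, 0.055, 0], [-0.506, 0.694, 0, 0, 0, 0.083, 0]]])

```text
time_s: 24.1
tool_pos: [0.4689, -0.2935, 0.1381]
tool_rot: [-180.0, 0.0, 3.8]
force: [0.2, -0.0, 0.6]
grip_width: 0.087
grasp_force: 0.0
```

Emit:
jog_arm(motion=[[[-0.1, 0.27, 0, 0, 0, 0.028, 0], [-0.2, 0.53, 0.1, 0, 0, 0.055, 0], [-0.31, 0.801, 0.3, 0, 0, 0.083, 0], [-0.31, 0.801, 0.4, 0, 0, 0.083, 0], [-0.31, 0.801, 0.4, 0, 0, 0.083, 0]]])

```text
time_s: 24.6
tool_pos: [0.4428, -0.3739, 0.0961]
tool_rot: [-179.9, 0.2, -11.0]
force: [0.7, 1.2, -0.7]
grip_width: 0.0874
grasp_force: 0.0
```

Emit:
jog_arm(motion=[[[0, 0, 0, 0, 0, 0, 0], [0, 0, 0, 0, 0, 0, 0]]])

```text
time_s: 24.8
tool_pos: [0.446, -0.373, 0.0993]
tool_rot: [180.0, -0.1, -10.7]
force: [-0.7, 1.1, -0.2]
grip_width: 0.0866
grasp_force: 0.0
```

```bash
python3 plan.py "[(.4478,-.3725,.034,-10.8)]"
```

```text
at [ 0.446  -0.373   0.0993] [ 1.7999e+02 -8.0000e-02 -1.0690e+01] q7 -68.6 t 24.8 w 0.0866
   [0.017, -0.009, 0.653] turn 0.0006
  -> [  0.4478  -0.3725   0.034  -10.8   ]
```

Emit:
jog_arm(motion=[[[0.017, -0.01, 0.2, 0, 0, 0, 0], [0.017, -0.01, 0.4, 0, 0, 0, 0], [0.017, -0.01, 0.65, 0, 0, 0, 0], [0.017, -0.01, 0.65, 0, 0, 0, 0], [0.017, -0.01, 0.65, 0, 0, 0, 0]]])

```text
time_s: 25.3
tool_pos: [0.4473, -0.3728, 0.0342]
tool_rot: [180.0, -0.0, -10.7]
force: [0.0, 0.6, 0.7]
grip_width: 0.0869
grasp_force: 0.0
```

Emit:
jog_arm(motion=[[[0, 0, 0, 0, 0, 0, 0.3], [0, 0, 0, 0, 0, 0, 1], [0, 0, 0, 0, 0, 0, 1], [0, 0, 0, 0, 0, 0, 1], [0, 0, 0, 0, 0, 0, 1]]])

```text
time_s: 25.8
tool_pos: [0.4468, -0.3735, 0.034]
tool_rot: [180.0, -0.0, -10.8]
force: [0.4, -0.5, 2.5]
grip_width: 0.0587
grasp_force: 25.0
```

```bash
python3 plan.py "[(.4478,-.3725,.13,-10.8),(.6078,-.0421,.13,-10.5),(.6078,-.0421,.1,-10.5)]"
```

```text
at [ 0.4468 -0.3735  0.034 ] [ 1.7997e+02 -3.0000e-02 -1.0820e+01] q7 -70.3 t 25.8 w 0.0587
   [0.008, -0.011, -0.96] turn -0.0001
  -> [  0.4478  -0.3725   0.13   -10.8   ]
   [0.238, -0.886, -0.0] turn -0.0004
   [0.239, -0.886, -0.0] turn -0.0004
   [0.24, -0.886, -0.0] turn -0.0004
   [0.242, -0.885, -0.0] turn -0.0004
  -> [  0.6078  -0.0421   0.13   -10.5   ]
   [0.0, -0.0, 0.3] turn -0.0
  -> [  0.6078  -0.0421   0.1    -10.5   ]
```

Emit:
jog_arm(motion=[[[0, 0, -0.15, 0, 0, 0, 1], [0, 0, -0.45, 0, 0, 0, 1], [0, 0, -0.75, 0, 0, 0, 1], [0, 0, -1, 0, 0, 0, 1], [0, 0, -1, 0, 0, 0, 1]]])

```text
time_s: 26.3
tool_pos: [0.4491, -0.3749, 0.1386]
tool_rot: [179.8, -0.4, -10.8]
force: [0.7, 0.4, -0.9]
grip_width: 0.0586
grasp_force: 25.0
```

Emit:
jog_arm(motion=[[[0.08, -0.3, 0, 0, 0, 0, 1], [0.16, -0.6, 0, 0, 0, 0, 1], [0.24, -0.886, 0, 0, 0, 0, 1]]])

```text
time_s: 26.6
tool_pos: [0.4867, -0.2894, 0.1329]
tool_rot: [-180.0, 0.1, -10.8]
force: [0.5, 0.8, -1.4]
grip_width: 0.0592
grasp_force: 25.0
```

Emit:
jog_arm(motion=[[[0.08, -0.3, 0, 0, 0, 0, 1], [0.16, -0.6, 0, 0, 0, 0, 1], [0.24, -0.886, 0, 0, 0, 0, 1]]])

```text
time_s: 26.9
tool_pos: [0.5269, -0.2066, 0.1328]
tool_rot: [-180.0, 0.1, -10.8]
force: [0.2, -0.5, -0.9]
grip_width: 0.0585
grasp_force: 25.0
```

Emit:
jog_arm(motion=[[[0.08, -0.3, 0, 0, 0, 0, 1], [0.16, -0.6, 0, 0, 0, 0, 1], [0.24, -0.886, 0, 0, 0, 0, 1]]])

```text
time_s: 27.2
tool_pos: [0.5671, -0.1242, 0.1328]
tool_rot: [-180.0, 0.1, -10.8]
force: [0.2, -0.1, -1.1]
grip_width: 0.0588
grasp_force: 25.0
```

Emit:
jog_arm(motion=[[[0.08, -0.3, 0, 0, 0, -0.001, 1], [0.16, -0.6, 0, 0, 0, -0.001, 1], [0.24, -0.886, 0.1, 0, 0, -0.001, 1], [0.24, -0.886, 0.3, 0, 0, -0.001, 1], [0.24, -0.886, 0.3, 0, 0, -0.001, 1]]])

```text
time_s: 27.7
tool_pos: [0.605, -0.0418, 0.1001]
tool_rot: [180.0, 0.4, -10.5]
force: [-1.1, -0.5, -0.9]
grip_width: 0.0589
grasp_force: 25.0
```

Emit:
jog_arm(motion=[[[0, 0, 0, 0, 0, 0, 1], [0, 0, 0, 0, 0, 0, 1]]])

```text
time_s: 27.9
tool_pos: [0.6076, -0.0443, 0.104]
tool_rot: [180.0, -0.0, -10.7]
force: [0.5, -0.7, -0.7]
grip_width: 0.059
grasp_force: 25.0
```

```bash
python3 plan.py "[(.6068,-.042,.038,-10.5)]"
```

```text
at [ 0.6076 -0.0443  0.104 ] [ 1.7997e+02 -4.0000e-02 -1.0730e+01] q7 -108.2 t 27.9 w 0.059
   [-0.012, -0.022, 0.66] turn -0.0013
  -> [  0.6068  -0.042    0.038  -10.5   ]
```

Emit:
jog_arm(motion=[[[-0.01, -0.022, 0, 0, 0, 0, 1], [-0.01, -0.022, 0.1, 0, 0, 0, 1], [-0.01, -0.022, 0.2, 0, 0, 0, 1], [-0.01, -0.022, 0.2, 0, 0, 0, 1], [-0.01, -0.022, 0.2, 0, 0, 0, 1]]])

```text
time_s: 28.4
tool_pos: [0.6063, -0.0408, 0.0827]
tool_rot: [180.0, 0.1, -10.6]
force: [0.4, 0.4, -1.1]
grip_width: 0.0586
grasp_force: 25.0
```

```bash
python3 plan.py "[(.6068,-.042,.038,-10.5)]"
```

```text
at [ 0.6063 -0.0408  0.0827] [ 1.7999e+02  8.0000e-02 -1.0630e+01] q7 -109.0 t 28.4 w 0.0586
   [0.007, 0.011, 0.447] turn -0.0007
  -> [  0.6068  -0.042    0.038  -10.5   ]
```

Emit:
jog_arm(motion=[[[0.005, 0.01, 0.08, 0, 0, 0, 1], [0.005, 0.01, 0.17, 0, 0, 0, 1], [0.005, 0.01, 0.26, 0, 0, 0, 1], [0.005, 0.01, 0.3, 0, 0, 0, 1], [0.005, 0.01, 0.3, 0, 0, 0, 1]]])

```text
time_s: 28.9
tool_pos: [0.6064, -0.0418, 0.0522]
tool_rot: [180.0, 0.1, -10.6]
force: [0.2, -0.1, -0.7]
grip_width: 0.0591
grasp_force: 25.0
```

Emit:
jog_arm(motion=[[[0, 0, 0.05, 0, 0, 0, 1], [0, 0, 0.09, 0, 0, 0, 1], [0, 0, 0.12, 0, 0, 0, 1], [0, 0, 0.145, 0, 0, 0, 1], [0, 0, 0.145, 0, 0, 0, 1]]])

```text
time_s: 29.4
tool_pos: [0.6069, -0.0418, 0.0385]
tool_rot: [180.0, 0.0, -10.6]
force: [-0.2, 0.0, -1.3]
grip_width: 0.0588
grasp_force: 25.0
```

```bash
python3 plan.py "[(.6068,-.042,.038,-10.5)]"
```

```text
at [ 0.6069 -0.0418  0.0385] [ 1.7999e+02  4.0000e-02 -1.0630e+01] q7 -110.2 t 29.4 w 0.0588
   [-0.001, 0.002, 0.005] turn -0.0007
  -> [  0.6068  -0.042    0.038  -10.5   ]
```

Nearly seated; lower a touch, release, rise, and head for the large cover.

Emit:
jog_arm(motion=[[[0, 0, 0.006, 0, 0, 0, 1], [0, 0, 0.006, 0, 0, 0, 0.6], [0, 0, 0.006, 0, 0, 0, 0], [0, 0, 0.006, 0, 0, 0, 0], [0, 0, 0.006, 0, 0, 0, 0]]])

```text
time_s: 29.9
tool_pos: [0.6073, -0.0418, 0.0385]
tool_rot: [180.0, -0.0, -10.6]
force: [0.6, -0.2, 0.0]
grip_width: 0.0754
grasp_force: 0.0
```

Emit:
jog_arm(motion=[[[0, 0, 0, 0, 0, 0, 0], [0, 0, -0.1, 0, 0, 0, 0], [0, 0, -0.4, 0, 0, 0, 0], [0, 0, -0.7, 0, 0, 0, 0], [0, 0, -1, 0, 0, 0, 0]]])

```text
time_s: 30.4
tool_pos: [0.6072, -0.0416, 0.1402]
tool_rot: [-180.0, -0.0, -10.6]
force: [1.0, 0.2, -0.0]
grip_width: 0.0869
grasp_force: 0.0
```

Emit:
jog_arm(motion=[[[0, 0, 0, 0, 0, 0, 0], [0, 0, 0, 0, 0, 0, 0]]])

```text
time_s: 30.6
tool_pos: [0.6078, -0.0419, 0.1398]
tool_rot: [180.0, -0.1, -10.6]
force: [-0.5, -0.8, -0.0]
grip_width: 0.0874
grasp_force: 0.0
```

```bash
python3 plan.py "[(.4255,-.2215,.12,90.8)]"; python3 - <<'E'
from h import *
d=env.read_camera('scene')[1];a=cloud('scene',d).reshape(-1,3)
b=a[(np.hypot(*(a[:,:2]-[.607,-.042]).T)<.055)&(a[:,2]>.03)&(a[:,2]<.07)]
t=b[b[:,2]>.048];print(len(b),np.percentile(b[:,2],[50,95]),cv2.minAreaRect(t[:,:2].astype(np.float32)*1000))
A=np.c_[t[:,:2]-t[:,:2].mean(0),np.ones(len(t))];print('plane',np.linalg.lstsq(A,t[:,2],rcond=None)[0])
E
```

```text
at [ 0.6078 -0.0419  0.1398] [ 1.7999e+02 -1.4000e-01 -1.0630e+01] q7 -107.5 t 30.6 w 0.0874
   [-0.487, 0.701, 0.066] turn -0.1878
   [-0.794, 0.311, 0.066] turn -0.1878
   [-0.833, -0.183, 0.066] turn -0.1878
  -> [ 0.4255 -0.2215  0.12   90.8   ]
653 [0.05082373 0.05347297] ((605.7548828125, -42.00407028198242), (64.72115325927734, 72.53588104248047), 77.94196319580078)
plane [ 0.00411649 -0.01174274  0.05200077]
```

Emit:
jog_arm(motion=[[[-0.12, 0.17, 0, 0, 0, -0.047, 0], [-0.24, 0.35, 0, 0, 0, -0.094, 0], [-0.36, 0.52, 0, 0, 0, -0.141, 0], [-0.487, 0.701, 0, 0, 0, -0.1878, 0], [-0.487, 0.701, 0, 0, 0, -0.1878, 0]]])

```text
time_s: 31.15
tool_pos: [0.5434, -0.1048, 0.1367]
tool_rot: [-180.0, 0.3, 23.1]
force: [0.2, -0.8, -0.8]
grip_width: 0.0873
grasp_force: 0.0
```

Emit:
jog_arm(motion=[[[-0.2, 0.08, 0, 0, 0, -0.047, 0], [-0.4, 0.16, 0, 0, 0, -0.094, 0], [-0.6, 0.24, 0, 0, 0, -0.141, 0], [-0.794, 0.311, 0, 0, 0, -0.1878, 0], [-0.794, 0.311, 0, 0, 0, -0.1878, 0]]])

```text
time_s: 31.65
tool_pos: [0.4836, -0.1634, 0.1373]
tool_rot: [-179.9, 0.1, 56.8]
force: [-0.5, 0.0, -0.5]
grip_width: 0.0871
grasp_force: 0.0
```

Emit:
jog_arm(motion=[[[-0.2, -0.05, 0, 0, 0, -0.047, 0], [-0.4, -0.09, 0, 0, 0, -0.094, 0], [-0.6, -0.14, 0.1, 0, 0, -0.141, 0], [-0.833, -0.183, 0.3, 0, 0, -0.1878, 0], [-0.833, -0.183, 0.4, 0, 0, -0.1878, 0]]])

```text
time_s: 32.15
tool_pos: [0.4226, -0.2227, 0.0964]
tool_rot: [-179.8, -0.0, 90.5]
force: [-0.1, -0.2, 0.3]
grip_width: 0.087
grasp_force: 0.0
```

Emit:
jog_arm(motion=[[[0, 0, 0, 0, 0, 0, 0], [0, 0, 0, 0, 0, 0, 0], [0, 0, 0, 0, 0, 0, 0]]])

```text
time_s: 32.45
tool_pos: [0.4264, -0.2205, 0.0991]
tool_rot: [179.9, 0.0, 90.8]
force: [-0.5, 0.3, -0.3]
grip_width: 0.0873
grasp_force: 0.0
```

```bash
python3 plan.py "[(.4255,-.2215,.059,90.8)]"
```

```text
at [ 0.4264 -0.2205  0.0991] [1.7991e+02 1.0000e-02 9.0810e+01] q7 21.3 t 32.5 w 0.0873
   [-0.01, -0.009, 0.401] turn 0.0
  -> [ 4.255e-01 -2.215e-01  5.900e-02  9.080e+01]
```

Emit:
jog_arm(motion=[[[-0.01, -0.01, 0.1, 0, 0, 0, 0], [-0.01, -0.01, 0.2, 0, 0, 0, 0], [-0.01, -0.01, 0.3, 0, 0, 0, 0], [-0.01, -0.01, 0.35, 0, 0, 0, 0], [-0.01, -0.01, 0.39, 0, 0, 0, 0]]])

```text
time_s: 32.95
tool_pos: [0.4235, -0.2222, 0.0584]
tool_rot: [-179.9, -0.0, 90.8]
force: [-0.4, -0.0, 0.1]
grip_width: 0.0872
grasp_force: 0.0
```

Emit:
jog_arm(motion=[[[0, 0, 0, 0, 0, 0, 0], [0, 0, 0, 0, 0, 0, 0]]])

```text
time_s: 33.15
tool_pos: [0.424, -0.2225, 0.0594]
tool_rot: [180.0, 0.0, 90.8]
force: [0.3, -0.4, -0.1]
grip_width: 0.087
grasp_force: 0.0
```

Emit:
jog_arm(motion=[[[0, 0, 0, 0, 0, 0, 0.3], [0, 0, 0, 0, 0, 0, 1], [0, 0, 0, 0, 0, 0, 1], [0, 0, 0, 0, 0, 0, 1], [0, 0, 0, 0, 0, 0, 1]]], grip_force=30)

```text
time_s: 33.65
tool_pos: [0.4241, -0.2226, 0.0595]
tool_rot: [180.0, 0.0, 90.8]
force: [0.2, 1.1, 1.2]
grip_width: 0.0568
grasp_force: 30.0
```

Emit:
jog_arm(motion=[[[0, 0, 0, 0, 0, 0, 1], [0, 0, 0, 0, 0, 0, 1]]])

```text
time_s: 33.85
tool_pos: [0.4241, -0.2226, 0.0595]
tool_rot: [180.0, 0.0, 90.8]
force: [0.6, -0.4, 0.1]
grip_width: 0.0563
grasp_force: 30.0
```

```bash
python3 plan.py "[(.4255,-.2215,.16,90.8),(.6074,.2856,.16,80.8)]"
```

```text
at [ 0.4241 -0.2226  0.0595] [1.7997e+02 2.0000e-02 9.0790e+01] q7 19.4 t 33.9 w 0.0563
   [0.005, 0.007, -0.502] turn -0.0
   [0.005, 0.007, -0.502] turn -0.0
  -> [ 0.4255 -0.2215  0.16   90.8   ]
   [0.841, 0.315, -0.0] turn 0.0093
   [0.85, 0.29, -0.0] turn 0.0093
   [0.858, 0.266, -0.0] turn 0.0093
   [0.865, 0.24, -0.0] turn 0.0093
   [0.872, 0.215, -0.0] turn 0.0093
   [0.878, 0.19, -0.0] turn 0.0093
  -> [ 0.6074  0.2856  0.16   80.8   ]
```

Emit:
jog_arm(motion=[[[0, 0, -0.15, 0, 0, 0, 1], [0, 0, -0.45, 0, 0, 0, 1], [0, 0, -0.75, 0, 0, 0, 1], [0, 0, -1, 0, 0, 0, 1], [0, 0, -1, 0, 0, 0, 1]]])

```text
time_s: 34.35
tool_pos: [0.4258, -0.2235, 0.1625]
tool_rot: [179.7, 0.2, 90.8]
force: [-0.1, 0.3, -0.6]
grip_width: 0.0569
grasp_force: 30.0
```

Emit:
jog_arm(motion=[[[0.28, 0.1, 0, 0, 0, 0.003, 1], [0.56, 0.2, 0, 0, 0, 0.006, 1], [0.841, 0.32, 0, 0, 0, 0.0093, 1]]])

```text
time_s: 34.65
tool_pos: [0.4539, -0.137, 0.1581]
tool_rot: [-179.9, -0.0, 89.0]
force: [0.3, -0.7, -0.8]
grip_width: 0.0565
grasp_force: 30.0
```

Emit:
jog_arm(motion=[[[0.28, 0.1, 0, 0, 0, 0.003, 1], [0.56, 0.2, 0, 0, 0, 0.006, 1], [0.85, 0.29, 0, 0, 0, 0.0093, 1]]])

```text
time_s: 34.95
tool_pos: [0.4844, -0.0524, 0.1581]
tool_rot: [-179.9, -0.0, 87.4]
force: [0.3, -0.7, -1.0]
grip_width: 0.0563
grasp_force: 30.0
```

Emit:
jog_arm(motion=[[[0.28, 0.09, 0, 0, 0, 0.003, 1], [0.57, 0.18, 0, 0, 0, 0.006, 1], [0.858, 0.27, 0, 0, 0, 0.0093, 1]]])

```text
time_s: 35.25
tool_pos: [0.5152, 0.0321, 0.158]
tool_rot: [-179.9, 0.0, 85.7]
force: [-0.1, -0.1, -0.6]
grip_width: 0.0566
grasp_force: 30.0
```

Emit:
jog_arm(motion=[[[0.28, 0.08, 0, 0, 0, 0.003, 1], [0.57, 0.16, 0, 0, 0, 0.006, 1], [0.865, 0.24, 0, 0, 0, 0.0093, 1]]])

```text
time_s: 35.55
tool_pos: [0.5456, 0.1163, 0.1578]
tool_rot: [-179.9, 0.0, 84.0]
force: [0.7, 0.0, -1.4]
grip_width: 0.0567
grasp_force: 30.0
```

Emit:
jog_arm(motion=[[[0.29, 0.07, 0, 0, 0, 0.003, 1], [0.58, 0.14, 0, 0, 0, 0.006, 1], [0.872, 0.215, 0, 0, 0, 0.0093, 1]]])

```text
time_s: 35.85
tool_pos: [0.576, 0.2008, 0.1575]
tool_rot: [-179.9, 0.1, 82.4]
force: [-0.2, -0.7, -1.3]
grip_width: 0.0566
grasp_force: 30.0
```

Emit:
jog_arm(motion=[[[0.29, 0.06, 0, 0, 0, 0.003, 1], [0.58, 0.12, 0, 0, 0, 0.006, 1], [0.878, 0.19, 0, 0, 0, 0.0093, 1], [0.878, 0.19, 0, 0, 0, 0.0093, 1], [0.878, 0.19, 0, 0, 0, 0.0093, 1]]])

```text
time_s: 36.35
tool_pos: [0.6059, 0.285, 0.1575]
tool_rot: [-179.8, 0.1, 80.9]
force: [-0.1, 0.7, -1.3]
grip_width: 0.0564
grasp_force: 30.0
```

Emit:
jog_arm(motion=[[[0, 0, 0.1, 0, 0, 0, 1], [0, 0, 0.2, 0, 0, 0, 1], [0, 0, 0.2, 0, 0, 0, 1], [0, 0, 0.2, 0, 0, 0, 1]]])

```text
time_s: 36.75
tool_pos: [0.6069, 0.2834, 0.1386]
tool_rot: [-180.0, 0.1, 80.7]
force: [-0.1, 0.5, -0.2]
grip_width: 0.0565
grasp_force: 30.0
```

```bash
python3 plan.py "[(.6072,.2845,.0635,80.8)]"; python3 - <<'E'
from h import *
t,d=env.read_camera('scene');cv2.imwrite('pics/s4.png',cv2.resize(cv2.cvtColor(t[150:350,80:330],cv2.COLOR_RGB2BGR),None,fx=3,fy=3))
E
```

```text
at [0.6069 0.2834 0.1386] [-1.7996e+02  7.0000e-02  8.0680e+01] q7 -52.9 t 36.8 w 0.0565
   [0.011, 0.002, 0.751] turn -0.0007
  -> [6.072e-01 2.845e-01 6.350e-02 8.080e+01]
```

View pics/s4.png

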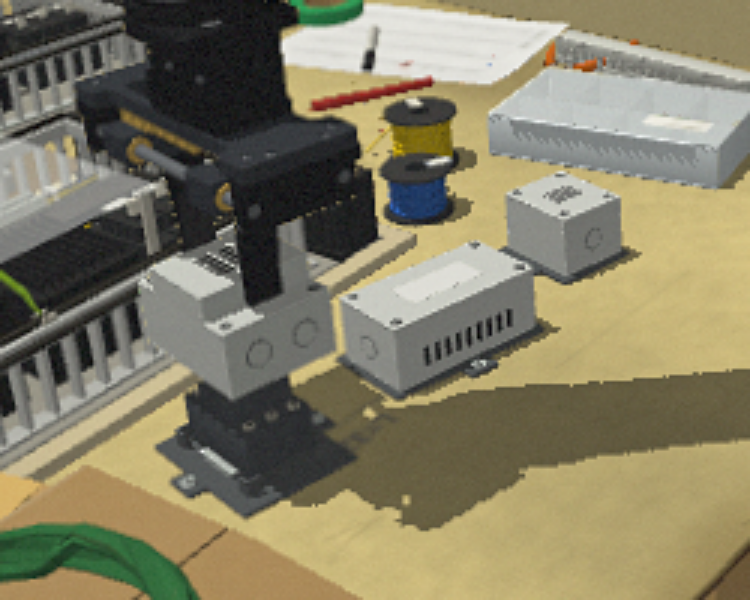

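Emit:
jog_arm(motion=[[[0.011, 0, 0.08, 0, 0, 0, 1], [0.011, 0, 0.16, 0, 0, 0, 1], [0.011, 0, 0.25, 0, 0, 0, 1], [0.011, 0, 0.25, 0, 0, 0, 1], [0.011, 0, 0.25, 0, 0, 0, 1]]])

```text
time_s: 37.3
tool_pos: [0.6069, 0.2856, 0.1137]
tool_rot: [-180.0, 0.0, 80.7]
force: [0.5, -0.1, -1.1]
grip_width: 0.0565
grasp_force: 30.0
```

```bash
python3 plan.py "[(.6072,.2845,.0635,80.8)]"
```

```text
at [0.6069 0.2856 0.1137] [-1.7995e+02  3.0000e-02  8.0750e+01] q7 -53.6 t 37.3 w 0.0565
   [-0.01, 0.005, 0.502] turn -0.0003
  -> [6.072e-01 2.845e-01 6.350e-02 8.080e+01]
```

Emit:
jog_arm(motion=[[[-0.01, 0, 0.08, 0, 0, 0, 1], [-0.01, 0, 0.16, 0, 0, 0, 1], [-0.01, 0, 0.24, 0, 0, 0, 1], [-0.01, 0, 0.32, 0, 0, 0, 1], [-0.01, 0, 0.36, 0, 0, 0, 1]]])

```text
time_s: 37.8
tool_pos: [0.6065, 0.2844, 0.0769]
tool_rot: [-179.9, 0.1, 80.7]
force: [-0.2, -0.1, -1.3]
grip_width: 0.0568
grasp_force: 30.0
```

Emit:
jog_arm(motion=[[[0, 0, 0.05, 0, 0, 0, 1], [0, 0, 0.09, 0, 0, 0, 1], [0, 0, 0.115, 0, 0, 0, 1], [0, 0, 0.135, 0, 0, 0, 1], [0, 0, 0.135, 0, 0, 0, 1]]])

```text
time_s: 38.3
tool_pos: [0.6069, 0.2846, 0.0646]
tool_rot: [-180.0, 0.0, 80.7]
force: [-0.4, 0.9, -1.2]
grip_width: 0.0566
grasp_force: 30.0
```

```bash
python3 plan.py "[(.6072,.2845,.0635,80.8)]"
```

```text
at [0.6069 0.2846 0.0646] [-1.7999e+02  1.0000e-02  8.0740e+01] q7 -54.9 t 38.3 w 0.0566
   [-0.001, 0.003, 0.011] turn -0.0003
  -> [6.072e-01 2.845e-01 6.350e-02 8.080e+01]
```

Emit:
jog_arm(motion=[[[0, 0, 0.006, 0, 0, 0, 1], [0, 0, 0.012, 0, 0, 0, 1], [0, 0, 0.012, 0, 0, 0, 0.6], [0, 0, 0.012, 0, 0, 0, 0], [0, 0, 0.012, 0, 0, 0, 0]]])

```text
time_s: 38.8
tool_pos: [0.6072, 0.2849, 0.064]
tool_rot: [180.0, -0.0, 80.7]
force: [-0.2, 0.2, -0.3]
grip_width: 0.0662
grasp_force: 0.0
```

Emit:
jog_arm(motion=[[[0, 0, 0, 0, 0, 0, 0], [0, 0, 0, 0, 0, 0, 0], [0, 0, -0.1, 0, 0, 0, 0], [0, 0, -0.4, 0, 0, 0, 0], [0, 0, -0.8, 0, 0, 0, 0]]])

```text
time_s: 39.3
tool_pos: [0.6059, 0.284, 0.1431]
tool_rot: [-179.8, 0.1, 80.8]
force: [0.5, 0.4, 1.0]
grip_width: 0.0871
grasp_force: 0.0
```

Emit:
jog_arm(motion=[[[0, 0, -0.3, 0, 0, 0, 0], [0, 0, -0.6, 0, 0, 0, 0], [0, 0, -1, 0, 0, 0, 0], [0, 0, -1, 0, 0, 0, 0], [0, 0, -1, 0, 0, 0, 0]]])

```text
time_s: 39.8
tool_pos: [0.6073, 0.2853, 0.2455]
tool_rot: [179.9, -0.1, 80.8]
force: [0.8, -1.1, -0.1]
grip_width: 0.087
grasp_force: 0.0
```

```bash
python3 - <<'E'
from h import *
t,d=env.read_camera('scene');a=cloud('scene',d).reshape(-1,3)
for c,r,z0,z1 in(((.607,.2855),.075,.06,.075),((.607,.2855),.065,.044,.075),((.595,.119),.08,.048,.07),((.607,-.042),.055,.048,.07)):
    q=a[(np.hypot(*(a[:,:2]-c).T)<r)&(a[:,2]>z0)&(a[:,2]<z1)]
    A=np.c_[q[:,:2]-q[:,:2].mean(0),np.ones(len(q))]
    print(np.median(q[:,2]),cv2.minAreaRect(q[:,:2].astype(np.float32)*1000),np.linalg.lstsq(A,q[:,2],rcond=None)[0].round(3))
cv2.imwrite('pics/s5.png',cv2.resize(cv2.cvtColor(t[150:350,80:330],cv2.COLOR_RGB2BGR),None,fx=3,fy=3))
E
```

```text
0.06358953735731171 ((605.8680419921875, 285.6026916503906), (75.51383972167969, 62.03913116455078), 81.39944458007812) [0.011 0.015 0.064]
0.06135229369579345 ((606.5529174804688, 285.49835205078125), (76.55181884765625, 101.2444839477539), 81.10648345947266) [ 0.175 -0.077  0.057]
0.0522256835080159 ((594.05517578125, 120.1597900390625), (123.19142150878906, 65.58338928222656), 79.41560363769531) [ 0.012 -0.005  0.052]
0.05214852426311478 ((606.571533203125, -41.47408676147461), (63.898006439208984, 73.02461242675781), 75.98362731933594) [ 0.008 -0.008  0.052]
```

View pics/s5.png

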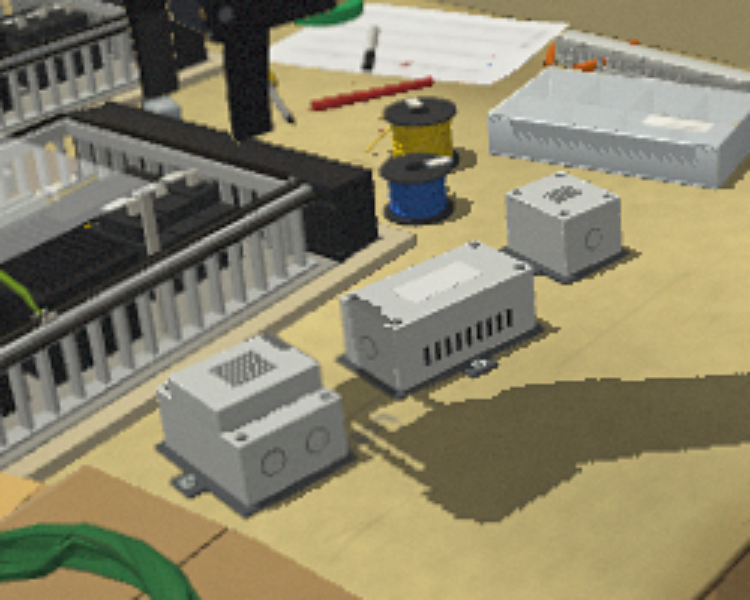

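All three covers sit flat on their bases, level and at the right heights (64, 52 and 52 mm), and the gripper is clear of them.

```bash
python3 -c "
from cell import env
print(env.sign_off())"
```

```text
the job is handed in; nothing more can be done
None
```

I stood the terminal block and contactor on their rails, seated all three covers flat on their bases by the last camera check, left the spool and tape roll alone, and handed the job in at about 40 s; the sign-off returned no verdict.

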